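# Load the test box, shut its lid and clamp it

## Task

Take the orange module out of the sloped rack and lower it, held by its handle rather than dropped, flat into the open test box, either way round. Then close the blue lid fully and only after that swing the red-barred clamp all the way down onto the lid. Leave the other two modules in the rack and do not knock or shift anything else on the bench.

Things in the scene. Friction and masses are not known exactly. Their poses are not given: they have to be found in the camera images.
- rack: Fixed grey rack, 150 mm deep (x), 256 wide (y), up to 105 high; it may stand left or right. Origin: middle of its foot on the bench; x points to its high back end. Three bays side by side, 80 mm apart in y, any module in any of them; ribs between bays 12 mm high, a lip 16 mm high at the low front edge.
- rack_slope (a point): Middle of the rack's flat sloping top, 62 mm above the bench (axes as the rack's). From here the slope rises towards the rack's +x at 0.5 rad (29 degrees).
- module_orange: Orange slab 120 (x) by 60 (y) by 30 mm (z), 0.25 to 0.5 kg; in the middle of its top a solid black grip fin 18 mm thick (x), 50 wide (y), from z = 30 to 62 mm. Origin: centre of the slab's underside. At the start it lies on the rack's slope, x pointing up the slope, z square to the slope, 0.5 rad from vertical, leaning to the rack's front.
- module_blue: Blue module. Same build as the orange module. Leave it in its bay.
- module_grey: Grey module. Same build as the orange module. Leave it in its bay.
- testbox: Fixed aluminium box, outside 122 (x) by 150 mm (y), walls 8 mm, open rim 82 mm above the bench; it may stand left or right. Origin: centre of its underside; -x is its front. Lid hinged on the back wall (x = +61 mm). Clamp post 28 by 30 mm, 120 high, before the front wall at x = -75.5, y = +45 mm. A black block 45 mm high fills the back 30 mm inside.
- well (a point): Centre of the floor of the space for the module, 12 mm above the bench, axes as the box. The space is 76 mm (x) by 134 mm (y), so the module lies with its long side along the box's y, with 7 to 8 mm to spare all round, and its fin clears the closed lid by 8 mm.
- lid (a joint): Angle of the lid in rad: 0 shut on the rim, about 1.57 standing upright, at most 1.7. A stiff hinge keeps it where it is left; moving it takes about 0.15 to 0.5 N m.
- lid_hinge (a point): Middle of the lid's hinge line, 82 mm above the bench; axes turn with the lid and equal the box's when shut. The lid is a blue plate 8 mm thick, 122 mm long from the hinge along its own -x, 150 wide (y); underside at z = 0, upper outer face (facing backwards while open) at z = +8 mm of this frame.
- lid_tab (a point): Middle of the black tab that sticks out 24 mm beyond the front edge of the lid, in line with it, 60 mm wide, 8 mm thick; 135 mm from the hinge line and 25 mm to the -y side of the lid's middle.
- clamp (a joint): Angle of the clamp arm in rad: 0 lying level on the lid, pointing to the box's +x; 1.57 upright; up to 2.2 leaning back to the box's front. A stiff hinge keeps it where it is left; moving it takes about 0.1 to 0.25 N m.
- clamp_hinge (a point): Pivot of the clamp arm, on top of the post, 114.5 mm above the bench; the arm turns about the box's y direction.
- clamp_bar (a point): Middle of the round red bar, 16 mm in diameter and 60 mm long (along the box's y), across the end of the clamp arm, 80 mm from the pivot. The steel arm between pivot and bar is 12 mm wide and 10 mm thick, with a rubber foot under it.
- bottle: Bystander: bottle 56 mm in diameter, 170 mm high, standing between rack and box. Origin under its centre.
- mug: Bystander: blue mug, 80 mm in diameter, 90 mm high. Origin under its centre.
- spool: Bystander: green wire spool, 64 mm in diameter, 50 mm high. Origin under its centre.
- screwdriver: Bystander: screwdriver lying on the bench, about 190 mm long. Origin under its middle.
- jar: Bystander: jar with a yellow lid, 66 mm in diameter, 75 mm high. Origin under its centre.
- multimeter: Bystander: yellow meter lying flat, 165 by 80 by 40 mm. Origin under its centre.

How it is judged:
By the outcome, as a careful person would: the job done as asked, in the order asked, and still so for the second after the job is handed in, with the robot touching nothing.
It also fails if it takes over 72 s, if anything falls off the work surface, if the arm or the gripper's body presses on something with over 40 N, if the wrist force passes 120 N, or if a joint passes its speed limit or range.

## Robot

A 6-joint arm with a two-finger parallel gripper is mounted at the origin on the work surface. World frame = base frame: x ahead of the robot, y to its left, z up, the work surface at z = 0. Lengths are in m, angles in rad, forces in N, time in s.
With the tool pointing down it reaches from about 0.35 to 0.975 m from the base axis. Payload 4.9 kg.
Tool frame: the origin (TCP) lies at the very end of the fingers, on their centre line; the grasp point (between the pads) lies behind it (manip.pinch_z is the y of the grasp point in the tool frame, in m); y points along the fingers, x is the direction in which the jaws open and shut, and the axes are right-handed (so a half turn about y gives the same grasp; the last joint's range is limited). The gripper opens to 85 mm and grips with 20 to 120 N. Pads are 22 mm wide; open, the fingers measure 114 mm over their backs; the gripper's body (76 mm by 85 mm) begins 54 mm behind the grasp point. The pads swing forward as they close: fully open they stand 13 mm farther back than shut.
Start: joints at [1.158, 0.053, 1.613, -0, 1.476, -0.119], TCP at [0.181, 0.598, 0.231] pointing down, gripper open.
Joint ranges: [-3.01, 3.01], [-1.01, 2.22], [0.06, 2.58], [-1.02, 4.17], [0.09, 2.62], [-3.14, 3.14]. Speed limits (rad/s): [2.57, 2.57, 3.14, 3.14, 3.14, 3.14].

## Interface

Orientations are given as a unit quaternion [w, x, y, z].
In Python, from plant import manip gives the robot as it stands.
- The arm moves only by the tool drive_tool, never from a script. Its argument "motion" is a list of rows, each a list of 3 entries, a list of its own where there are three numbers: the shift along the tool's x, y, z in units of 25 mm (1.0 is 25 mm), then the turn, a rotation vector about the tool's x, y, z in units of 5 degrees (1.0 is 5 degrees), then the closure, from -1 (fully open) to 1 (shut). A call has 1 to 12 rows; each row shifts and turns the commanded pose from where the row before left it, along the tool's axes as they then stand; what a row does not reach is not made up. A row lasts 1/10 s, in which the tool goes at most 50 mm and 8.59 degrees, less where a joint would pass 70% of its speed; a pose out of reach is approached as far as the arm can. A call is refused whole if a number of a shift passes 1 or a number of a turn 1, either way. A call with a gripper value outside its range is refused whole. The fingers move at their own pace and stop on an object; the grip force is fixed at half the most. Time passes only in rows, so rows that do not move let the fingers close. It gives the time, the measured TCP pose, the force and the opening at its end, in the units of the state.
- manip.state(): the state, without advancing time (a new reading comes with each control period).
- manip.grab_frame(name): name is "scene" or "top"; returns a dict with "img" (400x640x3 uint8, blue, green, red), "range_z" (400x640 float32, m along the optical axis (not along the pixel's ray), 0 where there is no reading), "camera_matrix" (3x3 intrinsics, pixels), "world_from_camera" (4x4, takes a point from camera to world coordinates). Camera axes: x right, y down, z forward; pixel columns grow to the right and rows downward; lengths in m; the calibration is good to about 2 mm. A picture is of the moment at which its call begins.
- manip.job_done(): hands the job in, once; it reports no verdict.
The state is a dict: "time": time; "joint_pos": joint angles; "joint_vel": joint speeds; "joint_efforts": joint torques, N m; "tool_pos": TCP position; "tool_rot": TCP orientation; "contact_force": force on the tool from outside, world axes, zero at the start; "ft_torque": the same for the moment, N m; "gripper_width": opening from 0.0 (shut) to 1.0 (fully open).
Only numpy, scipy, OpenCV 4.12 (cv2) and the standard library are available. Lean on these libraries where they do the work, as an engineer would, in place of code of your own. Each camera call takes 0.05 s, during which the arm holds its last target. There are 200 camera calls.

## Working session

There is one attempt and no reset: what is moved stays moved. The work goes in short steps, Python scripts to look and compute and a tool call to move; the robot and the scene stay as the last step left them, time stands still between calls to the robot, and variables do not carry over. Pictures are saved under pics/ and viewed, about 8 in all and at most 12, crops included, and the job is handed in when it is done.

Besides the shell and the picture viewer there is one more tool, called after "Request:" in YAML: its name, and indented under it one key for each argument. drive_tool: Moves the arm, as the interface text tells. Its arguments: {"type":"object","properties":{"motion":{"type":"array","items":{"type":"array"}}},"required":["motion"]}

```bash
ls; mkdir -p pics; python3 - <<'E'
from plant import manip
import cv2,numpy as np
print(manip.state(), manip.pinch_z)
for n in("scene","top"):
    f=manip.grab_frame(n); cv2.imwrite(f"pics/{n}0.png",f["img"]); np.savez(f"pics/{n}0.npz",**f)
    print(n,f["camera_matrix"].round(1).tolist(),f["world_from_camera"].round(3).tolist())
E
```

```text
pics
{'time': 0.0, 'joint_pos': array([ 1.15798000e+00,  5.33392103e-02,  1.61429880e+00, -1.20029397e-07,
        1.47601053e+00, -1.19036482e-01]), 'joint_vel': array([-0.00046983, -0.00113943,  0.00144885, -0.00195679,  0.00116236,
       -0.00059929]), 'joint_efforts': array([-2.19288131e-04, -3.93687952e+01, -3.70175958e+01, -1.76874814e-04,
        7.07073210e-03, -1.74704394e-05]), 'tool_pos': array([0.18075037, 0.59763687, 0.2300711 ]), 'tool_rot': array([-0.56743549,  0.56815723,  0.42080322, -0.42206514]), 'contact_force': array([-0.17506712,  0.34962239,  0.18710067]), 'ft_torque': array([ 0.03707985, -0.02480169,  0.03775901]), 'gripper_width': 0.9988854634160839} -0.0187
scene [[506.9, 0.0, 320.9], [0.0, 506.9, 201.4], [0.0, 0.0, 1.0]] [[-0.585, 0.546, -0.6, 1.654], [0.811, 0.379, -0.445, 0.775], [-0.015, -0.747, -0.664, 1.267], [0.0, 0.0, 0.0, 1.0]]
top [[507.2, 0.0, 324.8], [0.0, 507.2, 207.1], [0.0, 0.0, 1.0]] [[-0.008, -0.999, 0.039, 0.535], [-1.0, 0.008, 0.003, -0.014], [-0.003, -0.039, -0.999, 1.658], [0.0, 0.0, 0.0, 1.0]]
```

View pics/scene0.png

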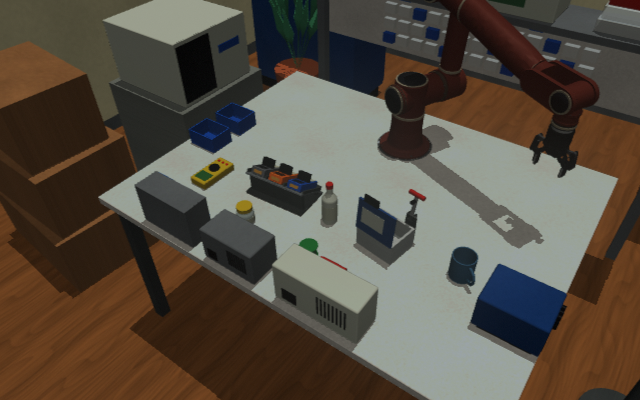

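View pics/top0.png

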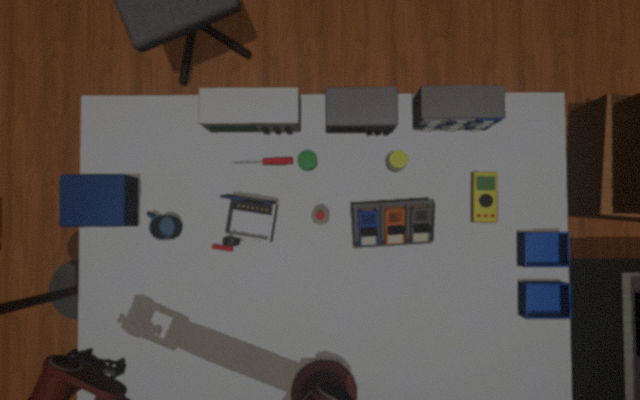

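The scene view has the rack near (285,185), the box near (385,235) with its lid open and the clamp leaning back. In the top view the rack is at (392,222), orange module in the middle bay at (395,225), box at (252,217), and the clamp's red bar at (222,247). Next I'll measure from the depth.

```bash
cat > h.py <<'E'
import numpy as np,cv2
from scipy.spatial.transform import Rotation as R
def cloud(f):
    K=f["camera_matrix"];T=f["world_from_camera"];z=f["range_z"]
    v,u=np.mgrid[:z.shape[0],:z.shape[1]]
    p=np.stack([(u-K[0,2])/K[0,0]*z,(v-K[1,2])/K[1,1]*z,z],-1)
    return p@T[:3,:3].T+T[:3,3]
def masks(f):
    h=cv2.cvtColor(f["img"],cv2.COLOR_BGR2HSV).astype(int);H,S,V=h[...,0],h[...,1],h[...,2]
    return dict(orange=(H>5)&(H<17)&(S>150)&(V>90),blue=(H>100)&(H<125)&(S>110),red=((H<5)|(H>174))&(S>150)&(V>80),dark=(V<45))
def rect(p): 
    (c,s,a)=cv2.minAreaRect(p[:,:2].astype(np.float32)*1000); return np.round(c,1),np.round(s,1),round(a,2)
E
python3 - <<'E'
from h import *
np.set_printoptions(precision=4,suppress=True)
reg={"top":{'rack':(340,445,190,255),'box':(205,285,185,255),'bot':(305,335,200,230)},"scene":{'rack':(240,325,150,215),'box':(350,430,185,265),'bot':(318,342,180,230)}}
for n in reg:
    f=np.load(f"pics/{n}0.npz");P=cloud(f);M=masks(f)
    tab=P[255:275,300:360] if n=="top" else P[170:190,340:360]
    print(n,"table z",np.median(tab[...,2]))
    for r,(a,b,c,d) in reg[n].items():
        for k in M:
            m=np.zeros_like(M[k]);m[c:d,a:b]=M[k][c:d,a:b]
            p=P[m];p=p[(p[:,2]>0.012)]
            if len(p)>8: print(r,k,len(p),"med",np.median(p,0),"lo",np.percentile(p,3,0),"hi",np.percentile(p,97,0))
        p=P[c:d,a:b].reshape(-1,3);p=p[(p[:,2]>0.015)&(p[:,2]<.4)]
        print(r,"all",rect(p),p[:,2].max())
    if n=="top":
        im=np.hstack([cv2.resize(f["img"][180:260,200:290],None,fx=4.4,fy=4.4,interpolation=2),cv2.resize(f["img"][180:260,345:435],None,fx=4.4,fy=4.4,interpolation=2)])
        cv2.imwrite("pics/crop_top.png",cv2.convertScaleAbs(im,alpha=1.5))
E
```

```text
top table z -0.0008977401188425826
rack orange 205 med [ 0.5603 -0.2189  0.1029] lo [ 0.5083 -0.2494  0.0735] hi [ 0.5876 -0.1959  0.1169]
rack blue 281 med [ 0.5551 -0.1389  0.1029] lo [ 0.5098 -0.1664  0.0746] hi [ 0.5809 -0.1138  0.1161]
rack dark 405 med [ 0.5267 -0.2431  0.111 ] lo [ 0.5121 -0.3291  0.0548] hi [ 0.5685 -0.1249  0.1209]
rack all (array([ 547. , -221.8]), array([145.4, 257.3]), 3.58) 0.1261858182695521
box blue 9 med [0.617  0.2475 0.2018] lo [0.6046 0.1547 0.1877] hi [0.6251 0.2659 0.2081]
box red 42 med [0.4793 0.2829 0.1984] lo [0.4733 0.2612 0.1935] hi [0.4853 0.3075 0.2061]
box dark 153 med [0.6036 0.2164 0.1742] lo [0.4875 0.1679 0.0386] hi [0.6159 0.2859 0.2305]
box all (array([545.3, 231. ]), array([151.4, 167.4]), 80.63) 0.23370096983391986
bot red 28 med [0.5713 0.006  0.1682] lo [ 0.5639 -0.0014  0.1645] hi [0.5786 0.0133 0.1725]
bot all (array([569.1,   6. ]), array([54.3, 52.7]), 44.53) 0.17527713230916886
scene table z -0.0018279351001830868
rack orange 130 med [ 0.589  -0.2115  0.1026] lo [ 0.5111 -0.2468  0.0737] hi [ 0.601  -0.1913  0.1158]
rack b
[... 212 characters left out ...]
ay([ 584.6, -192.4]), array([269.8, 299.1]), 37.64) 0.12377899790810654
box blue 88 med [0.6271 0.2698 0.1981] lo [0.604  0.1567 0.0973] hi [0.64   0.2928 0.2061]
box red 58 med [0.4824 0.2907 0.1971] lo [0.4722 0.2632 0.1914] hi [0.4893 0.3169 0.2014]
box dark 328 med [0.6118 0.2374 0.169 ] lo [0.4912 0.1671 0.0817] hi [0.6382 0.3013 0.2265]
box all (array([548.7, 231. ]), array([157.6, 174.5]), 81.45) 0.2299957857088546
bot red 27 med [0.572  0.0076 0.1689] lo [ 0.5627 -0.0026  0.1638] hi [0.5838 0.0185 0.1738]
bot dark 14 med [ 0.4886 -0.0968  0.0371] lo [ 0.4802 -0.1025  0.0126] hi [ 0.502  -0.092   0.0469]
bot all (array([529.5, -31.1]), array([186.2,  55.3]), 40.91) 0.17537123229068885
```

View pics/crop_top.png

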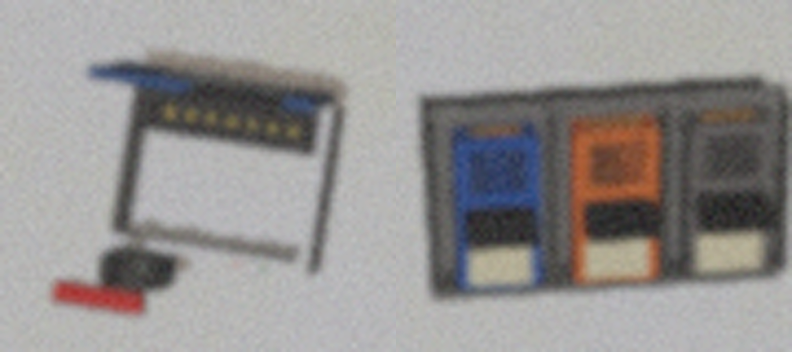

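The crop shows the lid upright with blue along its edge, the gold pins and black block at the back, and the rack's fins in line at about y=220 in the crop. Now I'll work out frames from sliced heights.

```bash
python3 - <<'E'
from h import *
np.set_printoptions(precision=4,suppress=True)
C={n:cloud(np.load(f"pics/{n}0.npz")) for n in("top","scene")}
M={n:masks(np.load(f"pics/{n}0.npz")) for n in C}
b=0.5
for n in C:
    P=C[n].reshape(-1,3);print("==",n)
    # box: rim slice
    q=P[(abs(P[:,2]-.081)<.005)&(abs(P[:,0]-.545)<.11)&(abs(P[:,1]-.225)<.11)]
    print("rim",len(q),rect(q))
    for yaw in(-9.4,):
        Rz=R.from_euler('z',yaw,degrees=True); l=Rz.inv().apply(q-[.55,.225,0]); print(" rim local lo/hi",np.percentile(l,[1,5,95,99],axis=0)[:,:2].tolist())
    # lid (z>.1, back)
    L=Rz.inv().apply(P-[.55,.225,0]); q=L[(L[:,2]>.1)&(L[:,2]<.25)&(abs(L[:,1])<.09)&(L[:,0]>.02)&(L[:,0]<.15)]
    A=np.c_[q[:,2],q[:,1],np.ones(len(q))];w=np.linalg.lstsq(A,q[:,0],rcond=None)[0]
    print(" lid",len(q),"x=",w,"(*z,*y,1) std",(q[:,0]-A@w).std(),"y range",np.percentile(q[:,1],[2,98]),"x",np.percentile(q[:,0],[2,50,98]),"zmax",np.percentile(q[:,2],98))
    m=M[n]['red'].reshape(-1)&(abs(P[:,2]-.19)<.03)&(abs(P[:,1]-.285)<.06)
    print(" bar",P[m].mean(0),L[m].mean(0),"yaw line",np.degrees(np.arctan(np.polyfit(P[m][:,1],P[m][:,0],1)[0])))
    q=L[(abs(L[:,2]-.117)<.01)&(L[:,0]<-.05)&(L[:,0]>-.13)&(abs(L[:,1]-.045)<.03)];print(" post top",len(q),np.percentile(q,[3,97],axis=0)[:,:2].tolist())
    # rack
    Rr=R.from_euler('z',3.58,degrees=True)*R.from_euler('y',-b)
    S=Rr.inv().apply(P-[.547,-.222,.062])
    s=(abs(S[:,0])<.1)&(abs(S[:,1])<.13)&(P[:,2]>.02)
    o=s&M[n]['orange'].reshape(-1); t=S[o&(abs(S[:,2]-.03)<.012)]
    A=np.c_[t[:,:2],np.ones(len(t))];print(" orange top plane slopes",np.linalg.lstsq(A,t[:,2],rcond=None)[0],"x",np.percentile(t[:,0],[1,99]),"y",np.percentile(t[:,1],[1,99]))
    f=S[s&(S[:,2]>.053)&(S[:,2]<.07)]
    for c in(-.08,0,.08):
        g=f[abs(f[:,1]-c)<.035]; print(" fin",c,len(g),g.mean(0),"lo",np.percentile(g,4,0),"hi",np.percentile(g,96,0))
E
```

```text
== top
rim 299 (array([550.2, 230.3]), array([150.7, 157.3]), 80.52)
 rim local lo/hi [[-0.06356484595646297, -0.06964291842265133], [-0.0510553907566758, -0.06876846841439824], [0.05659762607527541, 0.07902914183262412], [0.06962507974479915, 0.08012891672712368]]
 lid 267 x= [-0.1395 -0.0009  0.0924] (*z,*y,1) std 0.0022875743490130525 y range [-0.0691  0.0755] x [0.0577 0.0655 0.0755] zmax 0.23016986616466595
 bar [0.4791 0.2849 0.1987] [-0.0797  0.0475  0.1987] yaw line 9.130968113570052
 post top 29 [[-0.07561504630937241, 0.03400611388405979], [-0.056299634185429014, 0.056115276244903894]]
 orange top plane slopes [-0.0073  0.0026  0.0287] x [-0.0424  0.0599] y [-0.0285  0.0276]
 fin -0.08 99 [-0.0002 -0.0809  0.06  ] lo [-0.0102 -0.1043  0.0545] hi [ 0.0081 -0.0585  0.0647]
 fin 0 99 [ 0.0005 -0.0008  0.0599] lo [-0.0092 -0.0234  0.0546] hi [0.0091 0.022  0.0639]
 fin 0.08 94 [0.0004 0.081  0.0596] lo [-0.0093  0.0597  0.0545] hi [0.0091 0.1048 0.0646]
== scene
rim 196 (array([555.2, 229.2]), array([154.3, 154.4]), 80.72)
 rim local lo/hi [[-0.06925303214546792, -0.06270732572034042], [-0.05527891732772696, -0.04500471467682739], [0.07950854778562931, 0.08112250301166118], [0.08143438105113783, 0.0820979464433785]]
 lid 1170 x= [-0.1082 -0.0066  0.09  ] (*z,*y,1) std 0.002645581444333081 y range [-0.0648  0.0802] x [0.0628 0.0728 0.0807] zmax 0.22485387431930087
 bar [0.4817 0.2904 0.1971] [-0.0781  0.0534  0.1971] yaw line 10.28823740351743
 post top 49 [[-0.07162611008343835, 0.03776857194708693], [-0.05058226357991256, 0.06744454438658296]]
 orange top plane slopes [-0.0439 -0.0016  0.0266] x [-0.0401  0.0671] y [-0.0285  0.0298]
 fin -0.08 32 [ 0.0056 -0.078   0.0572] lo [-0.0078 -0.0999  0.0537] hi [ 0.0169 -0.0567  0.0607]
 fin 0 32 [0.0058 0.0007 0.0576] lo [-0.006  -0.0208  0.0538] hi [0.0147 0.0233 0.0599]
 fin 0.08 35 [0.0068 0.0839 0.0572] lo [-0.0047  0.0597  0.0537] hi [0.0157 0.1067 0.0599]
```

```bash
python3 - <<'E'
from h import *
np.set_printoptions(precision=4,suppress=True)
for n in("top","scene"):
    f=np.load(f"pics/{n}0.npz");P=cloud(f).reshape(-1,3);G=f["img"].mean(-1).reshape(-1)
    L=R.from_euler('z',-9.4,degrees=True).inv().apply(P-[.55,.225,0]); print("==",n)
    def h(m,c,b): 
        k,e=np.histogram(L[m][:,c],bins=b); print([(round(float(x)*1000),int(v)) for x,v in zip(e,k) if v])
    fr=(abs(L[:,1]+.015)<.045)
    m=fr&(L[:,2]>.072)&(L[:,2]<.092)&(L[:,0]<.0); print("front wall x");h(m,0,np.arange(-.1,0,.002))
    m=(L[:,0]>-.035)&(L[:,0]<.02)&(L[:,2]>.072)&(L[:,2]<.092); print("side y");h(m,1,np.arange(-.1,.1,.002))
    m=fr&(abs(L[:,2]-.045)<.006)&(L[:,0]>0)&(L[:,0]<.07); print("block x");h(m,0,np.arange(-.0,.1,.002))
    for z in(.1,.12,.14,.16,.18,.2,.215,.225):
        m=(abs(L[:,1]+.01)<.05)&(abs(L[:,2]-z)<.008)&(L[:,0]>.02)&(L[:,0]<.12); print("lid z",z,m.sum(),np.percentile(L[m][:,0],[5,50,95]) if m.sum()>3 else "")
    m=(L[:,2]>.225)&(L[:,0]>.02)&(L[:,0]<.12)&(abs(L[:,1])<.1)&(L[:,2]<.26);print("tab",np.percentile(L[m],[3,97],axis=0).tolist() if m.sum()>3 else m.sum())
    m=(L[:,2]>.02)&(L[:,2]<.2)&(L[:,0]>-.15)&(L[:,0]<-.045)&(L[:,1]>.02)&(L[:,1]<.1)
    for z in(.03,.05,.07,.09,.11,.13,.15,.17): 
        k=m&(abs(L[:,2]-z)<.01); print("post z",z,k.sum(),np.percentile(L[k],[5,95],axis=0)[:,:2].tolist() if k.sum()>3 else "")
E
```

```text
== top
front wall x
[(-52, 12), (-50, 20), (-48, 20), (-46, 18), (-44, 9)]
side y
[(-72, 1), (-70, 16), (-68, 10), (-66, 12), (-64, 10), (-62, 4), (70, 6), (72, 15), (74, 8), (76, 11), (78, 10), (80, 5)]
block x
[(32, 14), (34, 15), (36, 15), (38, 18), (40, 14), (42, 15), (44, 14), (46, 14), (48, 17), (50, 13), (52, 13), (54, 17), (56, 11), (58, 16), (60, 10), (62, 2)]
lid z 0.1 6 [0.0766 0.0769 0.0773]
lid z 0.12 11 [0.0745 0.0753 0.0759]
lid z 0.14 9 [0.0729 0.0735 0.0743]
lid z 0.16 10 [0.071  0.0716 0.0721]
lid z 0.18 20 [0.0684 0.0693 0.07  ]
lid z 0.2 44 [0.0593 0.0643 0.0674]
lid z 0.215 22 [0.0577 0.0627 0.0658]
lid z 0.225 61 [0.0573 0.0611 0.0648]
tab [[0.057418659437574404, -0.04513573895571893, 0.22546690420578755], [0.06413281614500264, 0.0030029398091556215, 0.23297893462059838]]
post z 0.03 9 [[-0.07481201446957453, 0.0341700470196254], [-0.056440116663945904, 0.03611120159721079]]
post z 0.05 10 [[-0.0772194077852429, 0.03406589904993297], [-0.05635735094275081, 0.03594418512682593]]
post z 0.07 25 [[-0.07299347389865304, 0.027491448723911252], [-0.04612267319667902, 
[... 1341 characters left out ...]
 0.03418618518867033], [-0.04544177707355842, 0.08124656896454308]]
post z 0.07 31 [[-0.07231225333026184, 0.02430141896665633], [-0.045577466930396285, 0.07662709651118468]]
post z 0.09 64 [[-0.07257472332987946, 0.03691262477872854], [-0.04575838747422331, 0.0669170352195258]]
post z 0.11 56 [[-0.0719817817847869, 0.038855421566202565], [-0.050280755202501165, 0.0660958245976855]]
post z 0.13 33 [[-0.07193272820040707, 0.04165913687695334], [-0.0517103787259145, 0.06414225275632779]]
post z 0.15 20 [[-0.07782238596146196, 0.04674422961215868], [-0.06178727845218942, 0.05792155365417173]]
post z 0.17 34 [[-0.0766978227249186, 0.045431035939849346], [-0.04936700234091499, 0.059797043917456]]
```

```bash
cat > g.py <<'E'
from h import *
import json
from plant import manip
np.set_printoptions(precision=4,suppress=True)
RK=R.from_euler('z',3.58,degrees=True)*R.from_euler('y',-.5); RO=np.array([.547,-.222,.061])
YB=-9.4; BX=R.from_euler('z',YB,degrees=True); BO=np.array([.5602,.2284,0])
rack=lambda p:RO+RK.apply(p)
box=lambda p:BO+BX.apply(p)
def rot(x,y): return R.from_matrix(np.c_[x,y,np.cross(x,y)])
RG={s:rot(s*RK.apply([1,0,0]),-RK.apply([0,0,1])) for s in(1,-1)}
RB={s:rot(s*BX.apply([0,1,0]),[0,0,-1]) for s in(1,-1)}
def cur():
    s=manip.state();q=s["tool_rot"];return np.array(s["tool_pos"]),R.from_quat([q[1],q[2],q[3],q[0]]),s
def plan(wps,g,start=None,speed=.9):
    """wps: list of (pos,Rot); prints rows, grouped in calls of 12"""
    p,r=start or cur()[:2]; rows=[]
    for P,Q in wps:
        P=np.array(P);d=(r.inv()*Q).as_rotvec(degrees=True)/5
        N=0
        while True:
            N+=1; st=[ (r*R.from_rotvec(d*5*i/N,degrees=True)).inv().apply((P-p)/N)/.025 for i in range(N)]
            if max(np.abs(st).max(),np.abs(d/N).max())<=speed and np.linalg.norm(d/N)<=1.6: break
        rows+=[[(np.round(s,2)+0).tolist(),(np.round(d/N,2)+0).tolist(),g] for s in st]; p,r=P,Q
    for i in range(0,len(rows),12): print(json.dumps(rows[i:i+12]))
E
python3 - <<'E'
from g import *
p,r,s=cur();print(p,"\n",r.as_matrix())
for k,d in (("G",RG),("B",RB)):
    for s in d: print(k,s,(r.inv()*d[s]).as_rotvec(degrees=True),d[s].as_matrix().tolist())
print("grasp TCP",rack([0,0,.034]),"pre",rack([0,0,.13]), "place",box([-.015,0,.046]))
E
```

```text
[0.1808 0.5977 0.2302] 
 [[ 0.2896 -0.0008 -0.9571]
 [ 0.9571 -0.0017  0.2896]
 [-0.0019 -1.      0.0003]]
G 1 [-17.3267  68.0734 -25.1129] [[0.8758700346863677, 0.47848998072872984, -0.06244213866229131], [0.054798132017167545, 0.029936355959767236, 0.9980485856506582], [0.479425538604203, -0.8775825618903728, -1.6653345369377348e-16]]
G -1 [ -27.6315 -107.749    19.0645] [[-0.8758700346863678, 0.47848998072872984, 0.06244213866229131], [-0.054798132017167545, 0.02993635595976723, -0.9980485856506582], [-0.479425538604203, -0.8775825618903728, 1.5959455978986625e-16]]
B 1 [-0.0216 -7.4351 -0.1073] [[0.16332596224162227, 0.0, -0.9865721616069694], [0.9865721616069694, 0.0, 0.16332596224162227], [0.0, -1.0, 0.0]]
B -1 [  0.1618 172.5649  -0.0325] [[-0.1633259622416223, 0.0, 0.9865721616069694], [-0.9865721616069694, 0.0, -0.16332596224162227], [0.0, -1.0, 2.7755575615628914e-17]]
grasp TCP [ 0.5307 -0.223   0.0908] pre [ 0.4848 -0.2259  0.1751] place [0.5454 0.2308 0.046 ]
```

```bash
python3 - <<'E'
from g import *
p,r,s=cur()
plan([((.3,.42,.35),RB[1]),((.45,-.1,.33),R.from_rotvec((RG[1]*RB[1].inv()).as_rotvec()*.65)*RB[1]),(rack([0,0,.14]),RG[1])],-1)
E
```

```text
[[[-0.68, -0.6, -0.83], [0.0, -0.19, 0.0], -1], [[-0.69, -0.6, -0.82], [0.0, -0.19, 0.0], -1], [[-0.71, -0.6, -0.81], [0.0, -0.19, 0.0], -1], [[-0.72, -0.6, -0.79], [0.0, -0.19, 0.0], -1], [[-0.73, -0.6, -0.78], [0.0, -0.19, 0.0], -1], [[-0.74, -0.6, -0.77], [0.0, -0.19, 0.0], -1], [[-0.76, -0.6, -0.76], [0.0, -0.19, 0.0], -1], [[-0.77, -0.6, -0.75], [0.0, -0.19, 0.0], -1], [[-0.85, 0.03, -0.41], [-0.11, 0.43, -0.14], -1], [[-0.83, 0.03, -0.44], [-0.11, 0.43, -0.14], -1], [[-0.82, 0.02, -0.47], [-0.11, 0.43, -0.14], -1], [[-0.8, 0.02, -0.5], [-0.11, 0.43, -0.14], -1]]
[[[-0.78, 0.01, -0.53], [-0.11, 0.43, -0.14], -1], [[-0.76, 0.01, -0.55], [-0.11, 0.43, -0.14], -1], [[-0.74, 0.01, -0.58], [-0.11, 0.43, -0.14], -1], [[-0.72, 0.0, -0.61], [-0.11, 0.43, -0.14], -1], [[-0.7, 0.0, -0.64], [-0.11, 0.43, -0.14], -1], [[-0.67, 0.0, -0.66], [-0.11, 0.43, -0.14], -1], [[-0.65, 0.0, -0.69], [-0.11, 0.43, -0.14], -1], [[-0.62, 0.0, -0.71], [-0.11, 0.43, -0.14], -1], [[-0.59, 0.0, -0.73], [-0.11, 0.43, -0.14], -1], [[-0.57, 0.0, -0.75], [-0.11, 0.43, -0.14], -1], [[-0.54, 0.0, -0.77], [-0.11, 0.43, -0.14], -1], [[-0.51, 0.0, -0.79], [-0.11, 0.43, -0.14], -1]]
[[[-0.48, 0.0, -0.81], [-0.11, 0.43, -0.14], -1], [[-0.45, 0.0, -0.83], [-0.11, 0.43, -0.14], -1], [[-0.42, 0.0, -0.84], [-0.11, 0.43, -0.14], -1], [[-0.39, 0.01, -0.86], [-0.11, 0.43, -0.14], -1], [[-0.35, 0.01, -0.87], [-0.11, 0.43, -0.14], -1], [[-0.32, 0.02, -0.89], [-0.11, 0.43, -0.14], -1], [[-0.29, 0.02, -0.9], [-0.11, 0.43, -0.14], -1], [[-0.49, 0.77, -0.64], [-0.19, 0.75, -0.24], -1], [[-0.47, 0.77, -0.66], [-0.19, 0.75, -0.24], -1], [[-0.44, 0.77, -0.68], [-0.19, 0.75, -0.24], -1], [[-0.41, 0.78, -0.69], [-0.19, 0.75, -0.24], -1], [[-0.38, 0.78, -0.7], [-0.19, 0.75, -0.24], -1]]
[[[-0.35, 0.78, -0.71], [-0.19, 0.75, -0.24], -1], [[-0.32, 0.79, -0.72], [-0.19, 0.75, -0.24], -1]]
```

Request:
drive_tool:
  motion:
    - [[-0.7, -0.6, -0.8], [0, -0.2, 0], -1]
    - [[-0.7, -0.6, -0.8], [0, -0.2, 0], -1]
    - [[-0.7, -0.6, -0.8], [0, -0.2, 0], -1]
    - [[-0.7, -0.6, -0.8], [0, -0.2, 0], -1]
    - [[-0.75, -0.6, -0.8], [0, -0.2, 0], -1]
    - [[-0.75, -0.6, -0.75], [0, -0.2, 0], -1]
    - [[-0.75, -0.6, -0.75], [0, -0.2, 0], -1]
    - [[-0.75, -0.6, -0.75], [0, -0.2, 0], -1]
    - [[-0.85, 0, -0.4], [-0.1, 0.45, -0.15], -1]
    - [[-0.8, 0, -0.45], [-0.1, 0.45, -0.15], -1]
    - [[-0.8, 0, -0.45], [-0.1, 0.45, -0.15], -1]
    - [[-0.8, 0, -0.5], [-0.1, 0.45, -0.15], -1]

```text
time: 1.3
tool_pos: [0.3265, 0.331, 0.3497]
tool_rot: [0.574, -0.569, -0.438, 0.394]
contact_force: [0.3, -0.8, -0.9]
gripper_width: 0.996
```

Request:
drive_tool:
  motion:
    - [[-0.8, 0, -0.5], [-0.1, 0.45, -0.15], -1]
    - [[-0.75, 0, -0.55], [-0.1, 0.45, -0.15], -1]
    - [[-0.75, 0, -0.6], [-0.1, 0.45, -0.15], -1]
    - [[-0.7, 0, -0.6], [-0.1, 0.45, -0.15], -1]
    - [[-0.7, 0, -0.65], [-0.1, 0.45, -0.15], -1]
    - [[-0.65, 0, -0.65], [-0.1, 0.45, -0.15], -1]
    - [[-0.65, 0, -0.7], [-0.1, 0.45, -0.15], -1]
    - [[-0.6, 0, -0.7], [-0.1, 0.45, -0.15], -1]
    - [[-0.6, 0, -0.75], [-0.1, 0.45, -0.15], -1]
    - [[-0.55, 0, -0.75], [-0.1, 0.45, -0.15], -1]
    - [[-0.55, 0, -0.75], [-0.1, 0.45, -0.15], -1]
    - [[-0.5, 0, -0.8], [-0.1, 0.45, -0.15], -1]

```text
time: 2.5
tool_pos: [0.4024, 0.0602, 0.3355]
tool_rot: [0.659, -0.638, -0.355, 0.181]
contact_force: [0.2, 0.8, -0.1]
gripper_width: 1.0
```

```bash
python3 - <<'E'
from g import *
p,r,s=cur();print(p,s["joint_pos"],s["time"],s["contact_force"])
plan([(rack([0,0,.14]),RG[1])],-1)
E
```

```text
[0.4024 0.0602 0.3355] [-0.1402 -0.7163  2.0554  0.1496  1.6038 -0.9037] 2.5 [ 0.1668  0.8452 -0.0772]
[[[-0.56, 0.4, -0.76], [-0.18, 0.61, -0.2], -1], [[-0.52, 0.4, -0.79], [-0.18, 0.61, -0.2], -1], [[-0.49, 0.4, -0.81], [-0.18, 0.61, -0.2], -1], [[-0.45, 0.41, -0.83], [-0.18, 0.61, -0.2], -1], [[-0.41, 0.41, -0.84], [-0.18, 0.61, -0.2], -1], [[-0.38, 0.42, -0.86], [-0.18, 0.61, -0.2], -1], [[-0.34, 0.43, -0.87], [-0.18, 0.61, -0.2], -1], [[-0.3, 0.43, -0.88], [-0.18, 0.61, -0.2], -1], [[-0.26, 0.44, -0.89], [-0.18, 0.61, -0.2], -1], [[-0.22, 0.45, -0.89], [-0.18, 0.61, -0.2], -1], [[-0.18, 0.46, -0.9], [-0.18, 0.61, -0.2], -1], [[-0.14, 0.47, -0.9], [-0.18, 0.61, -0.2], -1]]
[[[-0.1, 0.49, -0.9], [-0.18, 0.61, -0.2], -1]]
```

Request:
drive_tool:
  motion:
    - [[-0.55, 0.4, -0.75], [-0.2, 0.6, -0.2], -1]
    - [[-0.5, 0.4, -0.8], [-0.2, 0.6, -0.2], -1]
    - [[-0.5, 0.4, -0.8], [-0.2, 0.6, -0.2], -1]
    - [[-0.45, 0.4, -0.85], [-0.2, 0.6, -0.2], -1]
    - [[-0.4, 0.4, -0.85], [-0.2, 0.6, -0.2], -1]
    - [[-0.4, 0.4, -0.85], [-0.15, 0.6, -0.2], -1]
    - [[-0.35, 0.4, -0.85], [-0.2, 0.6, -0.2], -1]
    - [[-0.3, 0.45, -0.9], [-0.2, 0.6, -0.2], -1]
    - [[-0.25, 0.45, -0.9], [-0.15, 0.6, -0.2], -1]
    - [[-0.2, 0.45, -0.9], [-0.2, 0.6, -0.2], -1]
    - [[-0.2, 0.45, -0.9], [-0.15, 0.6, -0.2], -1]
    - [[-0.15, 0.45, -0.9], [-0.15, 0.6, -0.2], -1]

```text
time: 3.7
tool_pos: [0.4748, -0.2059, 0.1992]
tool_rot: [0.688, -0.681, -0.214, -0.128]
contact_force: [-0.2, -0.7, 0.5]
gripper_width: 0.998
```

```bash
python3 - <<'E'
from g import *
p,r,s=cur();print(p,s["joint_pos"],s["time"],s["contact_force"])
plan([(rack([0,0,.11]),RG[1])],-1)
E
```

```text
[ 0.4748 -0.2059  0.1992] [-0.7459 -0.4698  2.1678  0.393   1.1303 -0.9843] 3.7 [-0.1837 -0.7015  0.5471]
[[[-0.06, 0.6, -0.28], [-0.04, 0.23, -0.04], -1], [[-0.06, 0.6, -0.28], [-0.04, 0.23, -0.04], -1], [[-0.06, 0.6, -0.28], [-0.04, 0.23, -0.04], -1]]
```

Request:
drive_tool:
  motion:
    - [[-0.05, 0.6, -0.3], [-0.05, 0.25, -0.05], -1]
    - [[-0.05, 0.6, -0.2], [-0.05, 0.2, -0.05], -1]
    - [[-0.05, 0.4, -0.1], [0, 0.2, 0], -1]
    - [[0, 0, 0], [0, 0, 0], -1]
    - [[0, 0, 0], [0, 0, 0], -1]
    - [[0, 0, 0], [0, 0, 0], -1]

```text
time: 4.3
tool_pos: [0.4925, -0.219, 0.1645]
tool_rot: [0.69, -0.68, -0.199, -0.15]
contact_force: [-0.4, 0.4, 0.3]
gripper_width: 1.002
```

```bash
python3 - <<'E'
from g import *
p,r,s=cur();print("in module frame",RK.inv().apply(p-RO),(r.inv()*RG[1]).as_rotvec(degrees=True)/5,s["joint_pos"])
plan([(rack([0,0,.034]),RG[1])],-1)
f=manip.grab_frame("scene");cv2.imwrite("pics/pre.png",cv2.convertScaleAbs(cv2.resize(f["img"][100:230,200:400],None,fx=4,fy=4,interpolation=2),alpha=1.4))
E
```

```text
in module frame [0.0021 0.0064 0.1168] [-0.0122  0.0862 -0.0137] [-0.7403 -0.3755  2.1633  0.4134  1.0323 -0.967 ]
[[[-0.02, 0.83, -0.07], [0.0, 0.02, 0.0], -1], [[-0.02, 0.83, -0.06], [0.0, 0.02, 0.0], -1], [[-0.02, 0.83, -0.06], [0.0, 0.02, 0.0], -1], [[-0.02, 0.83, -0.06], [0.0, 0.02, 0.0], -1]]
```

View pics/pre.png

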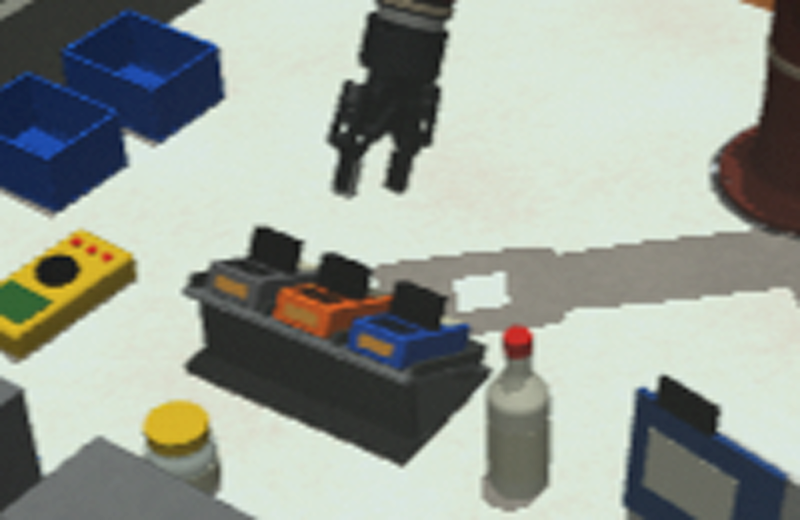

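The gripper is open above the rack at about (370,190), with its jaws across the orange fin at (345,275). I'll descend along the fin axis and then close.

Request:
drive_tool:
  motion:
    - [[-0.05, 0.7, -0.15], [0, 0.1, 0], -1]
    - [[-0.05, 0.7, -0.1], [0, 0, 0], -1]
    - [[0, 0.6, 0], [0, 0, 0], -1]
    - [[0, 0.5, 0], [0, 0, 0], -1]
    - [[0, 0.4, 0], [0, 0, 0], -1]
    - [[0, 0.3, 0], [0, 0, 0], -1]
    - [[0, 0.1, 0], [0, 0, 0], -1]
    - [[0, 0, 0], [0, 0, 0], -1]
    - [[0, 0, 0], [0, 0, 0], -1]

```text
time: 5.25
tool_pos: [0.5299, -0.223, 0.0904]
tool_rot: [0.691, -0.679, -0.195, -0.153]
contact_force: [0.8, 0.8, -0.1]
gripper_width: 0.998
```

```bash
python3 - <<'E'
from g import *
p,r,s=cur();print("in module frame",RK.inv().apply(p-RO),(r.inv()*RG[1]).as_rotvec(degrees=True)/5,s["contact_force"])
f=manip.grab_frame("scene");cv2.imwrite("pics/grasp.png",cv2.convertScaleAbs(cv2.resize(f["img"][130:220,230:350],None,fx=6,fy=6,interpolation=2),alpha=1.6))
E
```

```text
in module frame [-0.0009  0.0001  0.034 ] [-0.0135 -0.0214 -0.0183] [ 0.7684  0.8474 -0.1451]
```

View pics/grasp.png

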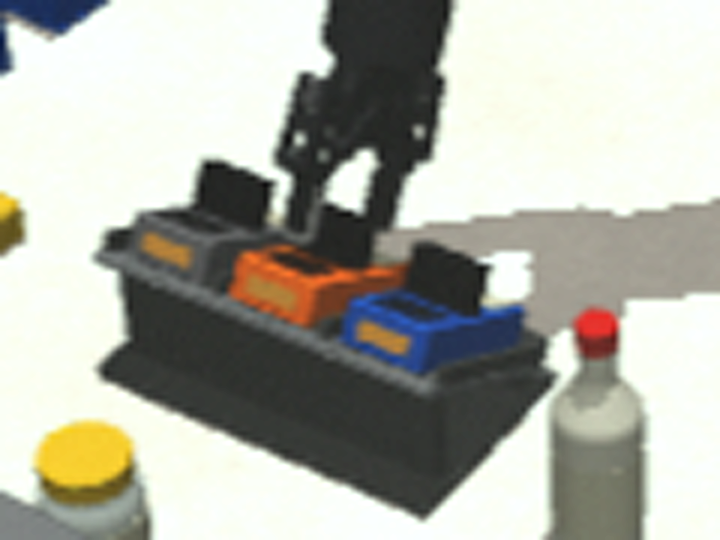

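The fingers at (300,205) and (382,210) straddle the orange fin at (345,235). Closing.

Request:
drive_tool:
  motion:
    - [[0, 0, 0], [0, 0, 0], 0]
    - [[0, 0, 0], [0, 0, 0], 0.5]
    - [[0, 0, 0], [0, 0, 0], 1]
    - [[0, 0, 0], [0, 0, 0], 1]
    - [[0, 0, 0], [0, 0, 0], 1]
    - [[0, 0, 0], [0, 0, 0], 1]
    - [[0, 0, 0], [0, 0, 0], 1]
    - [[0, 0, 0], [0, 0, 0], 1]

```text
time: 6.1
tool_pos: [0.5301, -0.223, 0.0903]
tool_rot: [0.691, -0.679, -0.195, -0.154]
contact_force: [1.7, -1.1, 1.3]
gripper_width: 0.2
```

Request:
drive_tool:
  motion:
    - [[0, -0.2, 0], [0, 0, 0], 1]
    - [[0, -0.4, 0], [0, 0, 0], 1]
    - [[0, -0.6, 0], [0, 0, 0], 1]
    - [[0, -0.6, 0], [0, 0, 0], 1]
    - [[0, -0.6, 0], [0, 0, 0], 1]
    - [[0, -0.6, 0], [0, 0, 0], 1]
    - [[0, -0.4, 0], [0, 0, 0], 1]
    - [[0, 0, 0], [0, 0, 0], 1]

```text
time: 6.9
tool_pos: [0.4888, -0.2256, 0.1649]
tool_rot: [0.691, -0.679, -0.195, -0.153]
contact_force: [0.5, -0.5, -2.5]
gripper_width: 0.202
```

```bash
python3 - <<'E'
from g import *
p,r,s=cur()
plan([(p+[-.03,0.02,.12],r),(box([-.015,0,.30]),RB[1])],1)
E
```

```text
[[[0.21, -0.79, 0.15], [0.0, 0.0, 0.0], 1], [[0.21, -0.79, 0.15], [0.0, 0.0, 0.0], 1], [[0.21, -0.79, 0.15], [0.0, 0.0, 0.0], 1], [[0.21, -0.79, 0.15], [0.0, 0.0, 0.0], 1], [[0.21, -0.79, 0.15], [0.0, 0.0, 0.0], 1], [[0.21, -0.79, 0.15], [0.0, 0.0, 0.0], 1], [[0.21, 0.08, 0.86], [0.19, -0.75, 0.24], 1], [[0.27, 0.09, 0.84], [0.19, -0.75, 0.24], 1], [[0.33, 0.1, 0.82], [0.19, -0.75, 0.24], 1], [[0.38, 0.11, 0.8], [0.19, -0.75, 0.24], 1], [[0.44, 0.11, 0.77], [0.19, -0.75, 0.24], 1], [[0.49, 0.11, 0.74], [0.19, -0.75, 0.24], 1]]
[[[0.54, 0.11, 0.7], [0.19, -0.75, 0.24], 1], [[0.59, 0.11, 0.66], [0.19, -0.75, 0.24], 1], [[0.63, 0.11, 0.62], [0.19, -0.75, 0.24], 1], [[0.67, 0.11, 0.57], [0.19, -0.75, 0.24], 1], [[0.71, 0.1, 0.53], [0.19, -0.75, 0.24], 1], [[0.75, 0.1, 0.48], [0.19, -0.75, 0.24], 1], [[0.78, 0.09, 0.43], [0.19, -0.75, 0.24], 1], [[0.8, 0.08, 0.37], [0.19, -0.75, 0.24], 1], [[0.83, 0.07, 0.32], [0.19, -0.75, 0.24], 1], [[0.85, 0.05, 0.26], [0.19, -0.75, 0.24], 1], [[0.87, 0.04, 0.2], [0.19, -0.75, 0.24], 1], [[0.88, 0.02, 0.15], [0.19, -0.75, 0.24], 1]]
[[[0.89, 0.01, 0.09], [0.19, -0.75, 0.24], 1], [[0.89, -0.01, 0.03], [0.19, -0.75, 0.24], 1]]
```

Request:
drive_tool:
  motion:
    - [[0.2, -0.8, 0.15], [0, 0, 0], 1]
    - [[0.2, -0.8, 0.15], [0, 0, 0], 1]
    - [[0.2, -0.8, 0.15], [0, 0, 0], 1]
    - [[0.2, -0.8, 0.15], [0, 0, 0], 1]
    - [[0.2, -0.8, 0.15], [0, 0, 0], 1]
    - [[0.2, -0.8, 0.15], [0, 0, 0], 1]
    - [[0.2, 0.1, 0.85], [0.2, -0.75, 0.25], 1]
    - [[0.25, 0.1, 0.85], [0.2, -0.75, 0.25], 1]
    - [[0.35, 0.1, 0.8], [0.2, -0.75, 0.25], 1]
    - [[0.4, 0.1, 0.8], [0.2, -0.75, 0.25], 1]
    - [[0.45, 0.1, 0.75], [0.2, -0.75, 0.25], 1]
    - [[0.5, 0.1, 0.75], [0.2, -0.75, 0.25], 1]

```text
time: 8.1
tool_pos: [0.4835, -0.0735, 0.2878]
tool_rot: [0.683, -0.669, -0.289, 0.04]
contact_force: [0.4, 0.5, -2.9]
gripper_width: 0.203
```

Request:
drive_tool:
  motion:
    - [[0.55, 0.1, 0.7], [0.2, -0.75, 0.25], 1]
    - [[0.6, 0.1, 0.65], [0.2, -0.75, 0.25], 1]
    - [[0.65, 0.1, 0.6], [0.2, -0.75, 0.25], 1]
    - [[0.65, 0.1, 0.55], [0.2, -0.75, 0.25], 1]
    - [[0.7, 0.1, 0.55], [0.2, -0.75, 0.25], 1]
    - [[0.75, 0.1, 0.5], [0.2, -0.75, 0.25], 1]
    - [[0.8, 0.1, 0.45], [0.2, -0.75, 0.25], 1]
    - [[0.8, 0.1, 0.35], [0.2, -0.75, 0.25], 1]
    - [[0.85, 0.05, 0.3], [0.15, -0.75, 0.2], 1]
    - [[0.85, 0.05, 0.25], [0.15, -0.75, 0.2], 1]
    - [[0, 0, 0], [0, 0, 0], 1]
    - [[0, 0, 0], [0, 0, 0], 1]

```text
time: 9.3
tool_pos: [0.5285, 0.1442, 0.2972]
tool_rot: [0.6, -0.589, -0.418, 0.344]
contact_force: [-0.7, -0.4, -3.6]
gripper_width: 0.202
```

```bash
python3 - <<'E'
from g import *
p,r,s=cur();print(p,s["joint_pos"],s["gripper_width"],s["contact_force"])
plan([(box([-.015,0,.29]),RB[1])],1,speed=.7)
E
```

```text
[0.5285 0.1442 0.2972] [ 0.0991 -0.2281  1.7703  0.0609  1.5127 -1.0423] 0.20228609168109432 [-0.6515 -0.406  -3.6474]
[[[0.57, 0.1, 0.14], [0.11, -0.51, 0.17], 1], [[0.57, 0.09, 0.12], [0.11, -0.51, 0.17], 1], [[0.58, 0.08, 0.09], [0.11, -0.51, 0.17], 1], [[0.58, 0.07, 0.06], [0.11, -0.51, 0.17], 1], [[0.59, 0.07, 0.04], [0.11, -0.51, 0.17], 1], [[0.59, 0.06, 0.01], [0.11, -0.51, 0.17], 1]]
```

Request:
drive_tool:
  motion:
    - [[0.6, 0.1, 0.15], [0.1, -0.5, 0.2], 1]
    - [[0.6, 0.1, 0.1], [0.1, -0.5, 0.15], 1]
    - [[0.6, 0.1, 0.1], [0.1, -0.5, 0.15], 1]
    - [[0.55, 0.1, 0.05], [0.1, -0.5, 0.2], 1]
    - [[0.6, 0.1, 0.05], [0.1, -0.5, 0.15], 1]
    - [[0.6, 0.05, 0], [0.15, -0.5, 0.15], 1]
    - [[0, 0, 0], [0, 0, 0], 1]
    - [[0, 0, 0], [0, 0, 0], 1]
    - [[0, 0, 0], [0, 0, 0], 1]

```text
time: 10.2
tool_pos: [0.5469, 0.2316, 0.2896]
tool_rot: [0.541, -0.541, -0.457, 0.454]
contact_force: [0.7, 0.2, -3.1]
gripper_width: 0.199
```

```bash
python3 - <<'E'
from g import *
p,r,s=cur();print(p,s["joint_pos"],s["gripper_width"],s["contact_force"],"box frame",BX.inv().apply(p-BO))
plan([(box([-.015,0,.15]),RB[1])],1,speed=.7)
for n in ("top","scene"):
    f=manip.grab_frame(n);P=cloud(f);m=masks(f)["orange"]&(P[...,2]>.15)&(abs(P[...,1]-.23)<.12);q=BX.inv().apply(P[m]-BO)
    if len(q)>5: print(n,len(q),rect(P[m]),"lo",np.percentile(q,2,0),"hi",np.percentile(q,98,0))
E
```

```text
[0.5469 0.2316 0.2896] [ 0.2745 -0.0511  1.6203  0.0017  1.5691 -1.126 ] 0.19887268338041839 [ 0.7209  0.2135 -3.0993] box frame [-0.0137  0.001   0.2896]
[[[-0.01, 0.7, 0.01], [0.0, -0.01, 0.0], 1], [[-0.01, 0.7, 0.01], [0.0, -0.01, 0.0], 1], [[-0.01, 0.7, 0.01], [0.0, -0.01, 0.0], 1], [[-0.01, 0.7, 0.01], [0.0, -0.01, 0.0], 1], [[-0.01, 0.7, 0.01], [0.0, -0.01, 0.0], 1], [[-0.01, 0.7, 0.01], [0.0, -0.01, 0.0], 1], [[-0.01, 0.7, 0.01], [0.0, -0.01, 0.0], 1], [[-0.01, 0.7, 0.01], [0.0, -0.01, 0.0], 1]]
top 6 (array([542.8, 191. ]), array([29.2, 54.6]), 85.09) lo [-0.0379 -0.0561  0.2805] hi [ 0.0149 -0.0231  0.2897]
scene 129 (array([551.9, 234.2]), array([118.3,  63.3]), 80.47) lo [-0.0388 -0.0527  0.2805] hi [0.0205 0.0609 0.2892]
```

Request:
drive_tool:
  motion:
    - [[-0.05, 0.8, 0.05], [0, 0, 0], 1]
    - [[0, 0.8, 0], [0, 0, 0], 1]
    - [[0, 0.8, 0], [0, 0, 0], 1]
    - [[0, 0.8, 0], [0, 0, 0], 1]
    - [[0, 0.8, 0], [0, 0, 0], 1]
    - [[0, 0.8, 0], [0, 0, 0], 1]
    - [[0, 0.6, 0], [0, 0, 0], 1]
    - [[0, 0.3, 0], [0, 0, 0], 1]
    - [[0, 0, 0], [0, 0, 0], 1]
    - [[0, 0, 0], [0, 0, 0], 1]

```text
time: 11.3
tool_pos: [0.5464, 0.2317, 0.1481]
tool_rot: [-0.54, 0.541, 0.458, -0.454]
contact_force: [0.7, -0.7, -2.4]
gripper_width: 0.2
```

```bash
python3 - <<'E'
from g import *
p,r,s=cur();print(p,s["gripper_width"],s["contact_force"],"box frame",BX.inv().apply(p-BO),(r.inv()*RB[1]).as_rotvec(degrees=True))
f=manip.grab_frame("scene");g=manip.grab_frame("top");z=lambda f,c:cv2.resize(f["img"][c[0]:c[0]+90,c[1]:c[1]+90],None,fx=4.4,fy=4.4,interpolation=2)
cv2.imwrite("pics/above.png",cv2.convertScaleAbs(np.hstack([z(f,(170,340)),z(g,(175,205))]),alpha=1.7))
E
```

```text
[0.5464 0.2317 0.1481] 0.20010050202352417 [ 0.6621 -0.6915 -2.417 ] box frame [-0.0141  0.001   0.1481] [ 0.2    -0.2978  0.2181]
```

View pics/above.png

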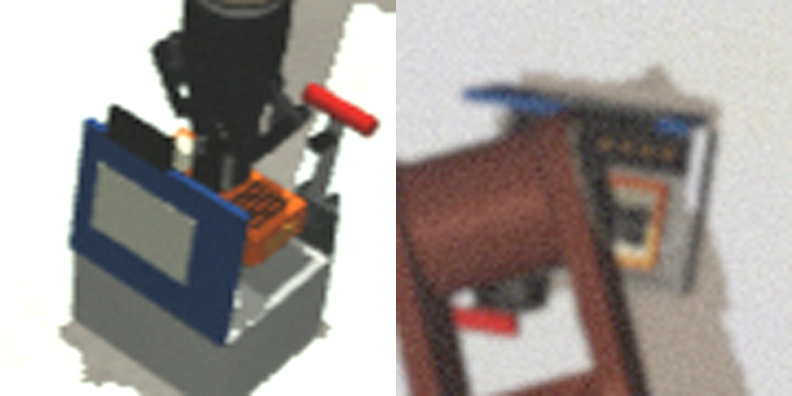

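The module hangs square above the open well, clear of the lid (its edge at (165,180) left) and of the clamp bar at (340,108). Lowering it.

Request:
drive_tool:
  motion:
    - [[-0.05, 0.6, 0.05], [0, 0, 0], 1]
    - [[0, 0.6, 0], [0, 0, 0], 1]
    - [[0, 0.6, 0], [0, 0, 0], 1]
    - [[0, 0.6, 0], [0, 0, 0], 1]
    - [[0, 0.6, 0], [0, 0, 0], 1]
    - [[0, 0.5, 0], [0, 0, 0], 1]
    - [[0, 0.3, 0], [0, 0, 0], 1]
    - [[0, 0.1, 0], [0, 0, 0], 1]
    - [[0, 0, 0], [0, 0, 0], 1]
    - [[0, 0, 0], [0, 0, 0], 1]

```text
time: 12.4
tool_pos: [0.5454, 0.2311, 0.0505]
tool_rot: [-0.54, 0.541, 0.458, -0.454]
contact_force: [0.5, -0.7, -3.1]
gripper_width: 0.2
```

Request:
drive_tool:
  motion:
    - [[0, 0.08, 0], [0, 0, 0], 1]
    - [[0, 0.06, 0], [0, 0, 0], 1]
    - [[0, 0, 0], [0, 0, 0], 1]
    - [[0, 0, 0], [0, 0, 0], 1]

```text
time: 12.8
tool_pos: [0.5447, 0.2309, 0.0462]
tool_rot: [0.541, -0.54, -0.457, 0.455]
contact_force: [-0.1, -0.0, -2.9]
gripper_width: 0.196
```

Request:
drive_tool:
  motion:
    - [[0, 0.04, 0], [0, 0, 0], 1]
    - [[0, 0, 0], [0, 0, 0], 1]
    - [[0, 0, 0], [0, 0, 0], 1]

```text
time: 13.1
tool_pos: [0.545, 0.231, 0.0456]
tool_rot: [0.54, -0.54, -0.458, 0.454]
contact_force: [-0.3, 0.1, -0.4]
gripper_width: 0.198
```

Request:
drive_tool:
  motion:
    - [[0, 0.04, 0], [0, 0, 0], 1]
    - [[0, 0, 0], [0, 0, 0], 1]
    - [[0, 0, 0], [0, 0, 0], 1]

```text
time: 13.4
tool_pos: [0.5452, 0.2311, 0.0454]
tool_rot: [0.54, -0.54, -0.458, 0.454]
contact_force: [-2.0, 0.3, 4.8]
gripper_width: 0.194
```

On the floor: the load has reversed to +4.8 N. Releasing and backing straight up.

Request:
drive_tool:
  motion:
    - [[0, -0.04, 0], [0, 0, 0], 0.4]
    - [[0, 0, 0], [0, 0, 0], 0]
    - [[0, 0, 0], [0, 0, 0], 0]
    - [[0, 0, 0], [0, 0, 0], 0]
    - [[0, -0.2, 0], [0, 0, 0], 0]
    - [[0, -0.6, 0], [0, 0, 0], 0]
    - [[0, -0.8, 0], [0, 0, 0], 0]
    - [[0, -0.9, 0], [0, 0, 0], 0]
    - [[0, -0.9, 0], [0, 0, 0], 0]
    - [[0, -0.9, 0], [0, 0, 0], 0]
    - [[0, -0.9, 0], [0, 0, 0], 0]
    - [[0, -0.9, 0], [0, 0, 0], 0]

```text
time: 14.6
tool_pos: [0.5445, 0.2306, 0.2002]
tool_rot: [-0.54, 0.541, 0.458, -0.454]
contact_force: [-0.1, 0.6, -0.8]
gripper_width: 0.506
```

Request:
drive_tool:
  motion:
    - [[0, -0.9, 0], [0, 0, 0], 1]
    - [[0, -0.9, 0], [0, 0, 0], 1]
    - [[0, -0.9, 0], [0, 0, 0], 1]
    - [[0, -0.5, 0], [0, 0, 0], 1]
    - [[0, 0, 0], [0, 0, 0], 1]
    - [[0, 0, 0], [0, 0, 0], 1]

```text
time: 15.2
tool_pos: [0.5439, 0.2302, 0.2774]
tool_rot: [0.541, -0.54, -0.457, 0.455]
contact_force: [-0.3, 0.1, -0.1]
gripper_width: 0.001
```

```bash
python3 - <<'E'
from g import *
p,r,s=cur();print(p,s["gripper_width"],s["contact_force"],s["joint_pos"])
f=manip.grab_frame("scene");P=cloud(f);m=masks(f)["orange"]&(P[...,2]<.12)&(abs(P[...,1]-.23)<.12);q=BX.inv().apply(P[m]-BO);print("orange",len(q),np.percentile(q,[2,98],axis=0) if len(q)>3 else'')
g=manip.grab_frame("top");z=lambda f,c:cv2.resize(f["img"][c[0]:c[0]+90,c[1]:c[1]+90],None,fx=4.4,fy=4.4,interpolation=2)
cv2.imwrite("pics/placed.png",cv2.convertScaleAbs(np.hstack([z(f,(170,340)),z(g,(175,205))]),alpha=1.7))
E
```

```text
[0.5439 0.2302 0.2774] 0.0011152139914487685 [-0.3272  0.0876 -0.1282] [ 0.2735 -0.0542  1.6432  0.0019  1.5493 -1.1282]
orange 1794 [[-2.6378 -0.5182 -0.7731]
 [-1.9553 -0.2279 -0.7334]]
```

View pics/placed.png

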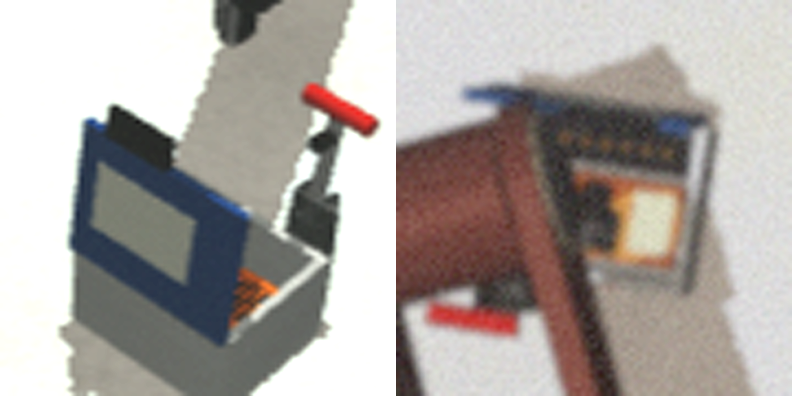

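The module lies flat in the well: orange with its white label at (650,225) right, fully below the rim. Lid and clamp have not moved. I'm going behind the lid with the gripper shut.

```bash
cat >> g.py <<'E'
def lidpt(th,rho=.1,hw=.011,y=-.04): return box([.061-rho*np.cos(th)+.008*np.sin(th)+hw, y, .082+rho*np.sin(th)+.008*np.cos(th)])
E
python3 - <<'E'
from g import *
s=lidpt(1.47)
plan([(box([.02,-.03,.30]),RB[1]),(box([.10,-.04,.29]),RB[1]),(box([.10,-.04,s[2]]),RB[1])],1)
E
```

```text
[[[-0.57, -0.48, -0.74], [0.0, -0.03, 0.01], 1], [[-0.58, -0.48, -0.74], [0.0, -0.03, 0.01], 1], [[-0.1, 0.1, -0.8], [0.0, 0.0, 0.0], 1], [[-0.1, 0.1, -0.8], [0.0, 0.0, 0.0], 1], [[-0.1, 0.1, -0.8], [0.0, 0.0, 0.0], 1], [[-0.1, 0.1, -0.8], [0.0, 0.0, 0.0], 1], [[0.0, 0.86, 0.0], [0.0, 0.0, 0.0], 1], [[0.0, 0.86, 0.0], [0.0, 0.0, 0.0], 1], [[0.0, 0.86, 0.0], [0.0, 0.0, 0.0], 1], [[0.0, 0.86, 0.0], [0.0, 0.0, 0.0], 1], [[0.0, 0.86, 0.0], [0.0, 0.0, 0.0], 1]]
```

Request:
drive_tool:
  motion:
    - [[-0.5, -0.5, -0.7], [0, 0, 0], 1]
    - [[-0.6, -0.5, -0.8], [0, -0.05, 0], 1]
    - [[-0.1, 0.1, -0.8], [0, 0, 0], 1]
    - [[-0.1, 0.1, -0.8], [0, 0, 0], 1]
    - [[-0.1, 0.1, -0.8], [0, 0, 0], 1]
    - [[-0.1, 0.1, -0.8], [0, 0, 0], 1]
    - [[0, 0, 0], [0, 0, 0], 1]
    - [[0, 0, 0], [0, 0, 0], 1]

```text
time: 16.1
tool_pos: [0.653, 0.1737, 0.2909]
tool_rot: [0.54, -0.539, -0.457, 0.457]
contact_force: [-1.1, 0.7, -0.5]
gripper_width: 0.001
```

Request:
drive_tool:
  motion:
    - [[0, 0.8, 0], [0, 0, 0], 1]
    - [[0, 0.8, 0], [0, 0, 0], 1]
    - [[0, 0.8, 0], [0, 0, 0], 1]
    - [[0, 0.8, 0], [0, 0, 0], 1]
    - [[0, 0.8, 0], [0, 0, 0], 1]
    - [[0, 0.3, 0], [0, 0, 0], 1]
    - [[0, 0, 0], [0, 0, 0], 1]
    - [[0, 0, 0], [0, 0, 0], 1]

```text
time: 16.9
tool_pos: [0.6541, 0.1744, 0.1864]
tool_rot: [-0.539, 0.539, 0.459, -0.455]
contact_force: [-0.6, 1.5, 0.3]
gripper_width: 0.003
```

```bash
python3 - <<'E'
from g import *
p,r,s=cur();print(BX.inv().apply(p-BO),s["contact_force"],s["joint_pos"])
plan([(lidpt(t),RB[1]) for t in np.arange(1.47,-.01,-.07)],1)
E
```

```text
[ 0.1014 -0.0379  0.1864] [-0.5605  1.4705  0.2583] [ 0.1497  0.1988  1.5294  0.0024  1.4091 -1.257 ]
[[[-0.04, 0.08, 0.63], [0.02, 0.0, 0.02], 1], [[-0.04, 0.08, 0.63], [0.02, 0.0, 0.02], 1], [[0.0, 0.02, 0.28], [0.0, 0.0, 0.0], 1], [[0.0, 0.04, 0.28], [0.0, 0.0, 0.0], 1], [[0.0, 0.05, 0.28], [0.0, 0.0, 0.0], 1], [[0.0, 0.07, 0.27], [0.0, 0.0, 0.0], 1], [[0.0, 0.09, 0.27], [0.0, 0.0, 0.0], 1], [[0.0, 0.11, 0.26], [0.0, 0.0, 0.0], 1], [[0.0, 0.13, 0.25], [0.0, 0.0, 0.0], 1], [[0.0, 0.15, 0.24], [0.0, 0.0, 0.0], 1], [[0.0, 0.16, 0.23], [0.0, 0.0, 0.0], 1], [[0.0, 0.18, 0.22], [0.0, 0.0, 0.0], 1]]
[[[0.0, 0.19, 0.2], [0.0, 0.0, 0.0], 1], [[0.0, 0.21, 0.19], [0.0, 0.0, 0.0], 1], [[0.0, 0.22, 0.18], [0.0, 0.0, 0.0], 1], [[0.0, 0.23, 0.16], [0.0, 0.0, 0.0], 1], [[0.0, 0.24, 0.14], [0.0, 0.0, 0.0], 1], [[0.0, 0.25, 0.13], [0.0, 0.0, 0.0], 1], [[0.0, 0.26, 0.11], [0.0, 0.0, 0.0], 1], [[0.0, 0.27, 0.09], [0.0, 0.0, 0.0], 1], [[0.0, 0.27, 0.07], [0.0, 0.0, 0.0], 1], [[0.0, 0.28, 0.05], [0.0, 0.0, 0.0], 1], [[0.0, 0.28, 0.03], [0.0, 0.0, 0.0], 1]]
```

Request:
drive_tool:
  motion:
    - [[-0.05, 0.1, 0.6], [0, 0, 0], 1]
    - [[-0.05, 0.05, 0.6], [0, 0, 0], 1]
    - [[0, 0, 0.3], [0, 0, 0], 1]
    - [[0, 0.05, 0.3], [0, 0, 0], 1]
    - [[0, 0.05, 0.3], [0, 0, 0], 1]
    - [[0, 0.05, 0.25], [0, 0, 0], 1]
    - [[0, 0.1, 0.25], [0, 0, 0], 1]
    - [[0, 0.1, 0.25], [0, 0, 0], 1]
    - [[0, 0.15, 0.25], [0, 0, 0], 1]
    - [[0, 0.15, 0.25], [0, 0, 0], 1]
    - [[0, 0.15, 0.25], [0, 0, 0], 1]
    - [[0, 0.2, 0.2], [0, 0, 0], 1]

```text
time: 18.1
tool_pos: [0.559, 0.1875, 0.1557]
tool_rot: [0.54, -0.539, -0.458, 0.456]
contact_force: [0.2, -0.8, 3.1]
gripper_width: 0.001
```

```bash
python3 - <<'E'
from g import *
p,r,s=cur();print(BX.inv().apply(p-BO),s["contact_force"],s["joint_pos"])
f=manip.grab_frame("scene");g=manip.grab_frame("top");z=lambda f,c:cv2.resize(f["img"][c[0]:c[0]+90,c[1]:c[1]+90],None,fx=4.4,fy=4.4,interpolation=2)
cv2.imwrite("pics/lid1.png",cv2.convertScaleAbs(np.hstack([z(f,(170,340)),z(g,(175,205))]),alpha=1.7))
plan([(lidpt(t),RB[1]) for t in np.arange(.7,-.01,-.07)],1)
E
```

```text
[ 0.0055 -0.0406  0.1557] [ 0.1541 -0.8454  3.1217] [ 0.1962  0.0256  1.7697  0.0024  1.344  -1.2105]
[[[0.03, 0.08, 0.16], [-0.01, 0.0, 0.03], 1], [[0.0, 0.21, 0.19], [0.0, 0.0, 0.0], 1], [[0.0, 0.22, 0.18], [0.0, 0.0, 0.0], 1], [[0.0, 0.23, 0.16], [0.0, 0.0, 0.0], 1], [[0.0, 0.24, 0.14], [0.0, 0.0, 0.0], 1], [[0.0, 0.25, 0.13], [0.0, 0.0, 0.0], 1], [[0.0, 0.26, 0.11], [0.0, 0.0, 0.0], 1], [[0.0, 0.27, 0.09], [0.0, 0.0, 0.0], 1], [[0.0, 0.27, 0.07], [0.0, 0.0, 0.0], 1], [[0.0, 0.28, 0.05], [0.0, 0.0, 0.0], 1], [[0.0, 0.28, 0.03], [0.0, 0.0, 0.0], 1]]
```

View pics/lid1.png

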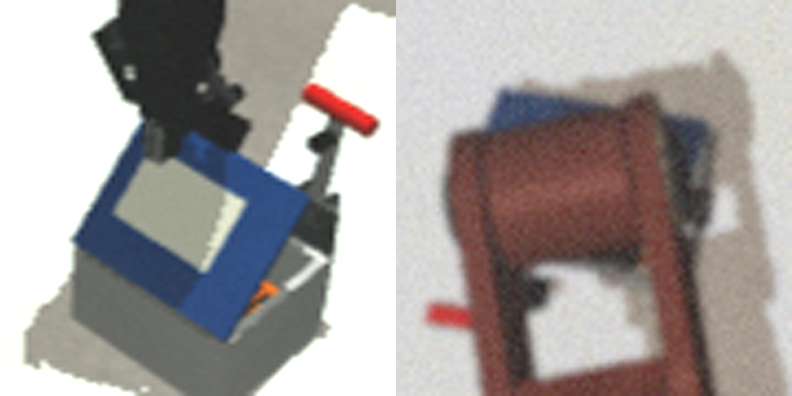

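The finger tip (160,145 left) is on the lid's outer face and the lid is about half shut. The clamp bar is untouched. Going on.

Request:
drive_tool:
  motion:
    - [[0, 0.1, 0.15], [0, 0, 0], 1]
    - [[0, 0.2, 0.2], [0, 0, 0], 1]
    - [[0, 0.2, 0.2], [0, 0, 0], 1]
    - [[0, 0.25, 0.15], [0, 0, 0], 1]
    - [[0, 0.25, 0.15], [0, 0, 0], 1]
    - [[0, 0.25, 0.15], [0, 0, 0], 1]
    - [[0, 0.25, 0.1], [0, 0, 0], 1]
    - [[0, 0.25, 0.1], [0, 0, 0], 1]
    - [[0, 0.25, 0.05], [0, 0, 0], 1]
    - [[0, 0.25, 0.05], [0, 0, 0], 1]
    - [[0, 0, 0], [0, 0, 0], 1]
    - [[0, 0, 0], [0, 0, 0], 1]

```text
time: 19.4
tool_pos: [0.5278, 0.1928, 0.0995]
tool_rot: [0.54, -0.539, -0.458, 0.456]
contact_force: [-0.2, 0.9, -0.3]
gripper_width: -0.0
```

Request:
drive_tool:
  motion:
    - [[0, 0.2, 0], [0, 0, 0], 1]
    - [[0, 0.1, 0], [0, 0, 0], 1]
    - [[0, 0.05, 0], [0, 0, 0], 1]
    - [[0, 0, 0], [0, 0, 0], 1]

```text
time: 19.8
tool_pos: [0.528, 0.1928, 0.0911]
tool_rot: [0.54, -0.539, -0.458, 0.456]
contact_force: [0.7, -0.6, 0.3]
gripper_width: 0.001
```

Request:
drive_tool:
  motion:
    - [[0, 0.04, 0], [0, 0, 0], 1]
    - [[0, 0, 0], [0, 0, 0], 1]
    - [[0, 0, 0], [0, 0, 0], 1]

```text
time: 20.1
tool_pos: [0.5279, 0.1928, 0.0902]
tool_rot: [0.54, -0.539, -0.458, 0.456]
contact_force: [-0.1, 0.5, 0.7]
gripper_width: 0.002
```

Request:
drive_tool:
  motion:
    - [[0, 0.04, 0], [0, 0, 0], 1]
    - [[0, 0, 0], [0, 0, 0], 1]
    - [[0, 0, 0], [0, 0, 0], 1]

```text
time: 20.4
tool_pos: [0.528, 0.1928, 0.09]
tool_rot: [0.54, -0.539, -0.458, 0.456]
contact_force: [-2.3, 0.0, 5.4]
gripper_width: -0.001
```

Request:
drive_tool:
  motion:
    - [[0, 0.04, 0], [0, 0, 0], 1]
    - [[0, 0, 0], [0, 0, 0], 1]
    - [[0, 0, 0], [0, 0, 0], 1]

```text
time: 20.7
tool_pos: [0.528, 0.1928, 0.09]
tool_rot: [0.54, -0.539, -0.458, 0.456]
contact_force: [-4.6, -2.0, 9.7]
gripper_width: 0.001
```

The lid is rigidly seated: TCP at z=0.090 with 9.7 N. Now I'll retreat upward and go around in front of the clamp.

```bash
cat >> g.py <<'E'
def clpt(ph,y=.044): 
    b=np.array([-.0755+.08*np.cos(ph),.1145+.08*np.sin(ph)]);c=b+.008*np.array([-np.sin(ph),np.cos(ph)])
    return box([c[0]-.011*max(np.sin(ph),0),y,c[1]-.007*np.sin(ph)])
E
python3 - <<'E'
from g import *
p,r,s=cur()
plan([(box([-.025,-.04,.16]),RB[1]),(box([-.025,-.04,.29]),RB[1]),(box([-.135,.044,.29]),RB[1]),(box([-.135,.044,.187]),RB[1])],1)
E
```

```text
[[[0.01, -0.7, -0.01], [0.0, 0.0, 0.01], 1], [[0.01, -0.7, -0.01], [0.0, 0.0, 0.01], 1], [[0.0, -0.7, -0.01], [0.0, 0.0, 0.01], 1], [[0.0, -0.7, -0.01], [0.0, 0.0, 0.01], 1], [[0.0, -0.87, 0.0], [0.0, 0.0, 0.0], 1], [[0.0, -0.87, 0.0], [0.0, 0.0, 0.0], 1], [[0.0, -0.87, 0.0], [0.0, 0.0, 0.0], 1], [[0.0, -0.87, 0.0], [0.0, 0.0, 0.0], 1], [[0.0, -0.87, 0.0], [0.0, 0.0, 0.0], 1], [[0.0, -0.87, 0.0], [0.0, 0.0, 0.0], 1], [[0.67, 0.0, 0.88], [0.0, 0.0, 0.0], 1], [[0.67, 0.0, 0.88], [0.0, 0.0, 0.0], 1]]
[[[0.67, 0.0, 0.88], [0.0, 0.0, 0.0], 1], [[0.67, 0.0, 0.88], [0.0, 0.0, 0.0], 1], [[0.67, 0.0, 0.88], [0.0, 0.0, 0.0], 1], [[0.0, 0.82, 0.0], [0.0, 0.0, 0.0], 1], [[0.0, 0.82, 0.0], [0.0, 0.0, 0.0], 1], [[0.0, 0.82, 0.0], [0.0, 0.0, 0.0], 1], [[0.0, 0.82, 0.0], [0.0, 0.0, 0.0], 1], [[0.0, 0.82, 0.0], [0.0, 0.0, 0.0], 1]]
```

Request:
drive_tool:
  motion:
    - [[0, -0.7, 0], [0, 0, 0], 1]
    - [[0, -0.7, 0], [0, 0, 0], 1]
    - [[0, -0.7, 0], [0, 0, 0], 1]
    - [[0, -0.8, 0], [0, 0, 0], 1]
    - [[0, -0.9, 0], [0, 0, 0], 1]
    - [[0, -0.9, 0], [0, 0, 0], 1]
    - [[0, -0.9, 0], [0, 0, 0], 1]
    - [[0, -0.9, 0], [0, 0, 0], 1]
    - [[0, -0.9, 0], [0, 0, 0], 1]
    - [[0, -0.8, 0], [0, 0, 0], 1]
    - [[0.5, -0.2, 0.6], [0, 0, 0], 1]
    - [[0.7, 0, 0.9], [0, 0, 0], 1]

```text
time: 21.9
tool_pos: [0.4963, 0.2277, 0.2998]
tool_rot: [-0.54, 0.54, 0.459, -0.454]
contact_force: [0.0, 1.0, -0.2]
gripper_width: -0.002
```

Request:
drive_tool:
  motion:
    - [[0.7, 0, 0.9], [0, 0, 0], 1]
    - [[0.7, 0, 0.9], [0, 0, 0], 1]
    - [[0.7, 0, 0.9], [0, 0, 0], 1]
    - [[0, 0, 0.2], [0, 0, 0], 1]
    - [[0, 0, 0], [0, 0, 0], 1]
    - [[0, 0, 0], [0, 0, 0], 1]

```text
time: 22.5
tool_pos: [0.433, 0.2911, 0.2982]
tool_rot: [-0.54, 0.54, 0.458, -0.456]
contact_force: [0.2, 0.1, -0.1]
gripper_width: -0.001
```

```bash
python3 - <<'E'
from g import *
p,r,s=cur();print(BX.inv().apply(p-BO),s["contact_force"],s["joint_pos"])
for n in("scene","top"):
    f=manip.grab_frame(n);P=cloud(f);L=BX.inv().apply(P.reshape(-1,3)-BO);m=masks(f)["red"].reshape(-1)&(abs(L[:,2]-.19)<.03)&(abs(L[:,1]-.045)<.06)&(abs(L[:,0]+.09)<.05)
    print(n,"bar",m.sum(),L[m].mean(0) if m.any() else'')
    m=(abs(L[:,0]+.005)<.04)&(abs(L[:,1]+.03)<.03)&(L[:,2]<.16);print("lid z",m.sum(),np.percentile(L[m][:,2],[5,50,95]) if m.any() else'', np.linalg.lstsq(np.c_[L[m][:,:2],np.ones(m.sum())],L[m][:,2],rcond=None)[0] if m.any() else'')
E
```

```text
[-0.1358  0.041   0.2982] [ 0.1819  0.0653 -0.1416] [ 0.4488 -0.2305  1.7682  0.0008  1.6001 -0.9566]
scene bar 37 [-0.0868  0.0473  0.1992]
lid z 292 [0.0848 0.0891 0.0933] [0.0068 0.0024 0.0892]
top bar 3 [-0.089   0.0365  0.2018]
lid z 492 [0.0836 0.089  0.0952] [0.0038 0.0103 0.0895]
```

The lid measures level at 0.089 to 0.090 m and the clamp bar is where it was. Now down, then the clamp arc.

Request:
drive_tool:
  motion:
    - [[0.1, 0.8, 0], [0, 0, 0], 1]
    - [[0, 0.8, 0], [0, 0, 0], 1]
    - [[0, 0.8, 0], [0, 0, 0], 1]
    - [[0, 0.8, 0], [0, 0, 0], 1]
    - [[0, 0.8, 0], [0, 0, 0], 1]
    - [[0, 0.4, 0], [0, 0, 0], 1]
    - [[0, 0, 0], [0, 0, 0], 1]
    - [[0, 0, 0], [0, 0, 0], 1]

```text
time: 23.4
tool_pos: [0.4338, 0.2943, 0.189]
tool_rot: [0.54, -0.54, -0.459, 0.455]
contact_force: [0.4, 0.1, 0.5]
gripper_width: 0.0
```

```bash
python3 - <<'E'
from g import *
p,r,s=cur();print(BX.inv().apply(p-BO),s["contact_force"])
plan([(clpt(t),RB[1]) for t in np.r_[np.arange(1.74,-.01,-.0967)]],1)
E
```

```text
[-0.1355  0.0444  0.189 ] [0.4304 0.1249 0.5381]
[[[-0.01, 0.08, -0.56], [0.02, -0.01, 0.02], 1], [[-0.01, 0.08, -0.56], [0.02, -0.01, 0.02], 1], [[0.0, -0.06, -0.3], [0.0, 0.0, 0.0], 1], [[0.0, -0.04, -0.31], [0.0, 0.0, 0.0], 1], [[0.0, -0.01, -0.31], [0.0, 0.0, 0.0], 1], [[0.0, 0.02, -0.32], [0.0, 0.0, 0.0], 1], [[0.0, 0.04, -0.32], [0.0, 0.0, 0.0], 1], [[0.0, 0.07, -0.32], [0.0, 0.0, 0.0], 1], [[0.0, 0.1, -0.31], [0.0, 0.0, 0.0], 1], [[0.0, 0.12, -0.3], [0.0, 0.0, 0.0], 1], [[0.0, 0.15, -0.29], [0.0, 0.0, 0.0], 1], [[0.0, 0.17, -0.28], [0.0, 0.0, 0.0], 1]]
[[[0.0, 0.19, -0.26], [0.0, 0.0, 0.0], 1], [[0.0, 0.21, -0.24], [0.0, 0.0, 0.0], 1], [[0.0, 0.23, -0.22], [0.0, 0.0, 0.0], 1], [[0.0, 0.24, -0.2], [0.0, 0.0, 0.0], 1], [[0.0, 0.26, -0.17], [0.0, 0.0, 0.0], 1], [[0.0, 0.27, -0.15], [0.0, 0.0, 0.0], 1], [[0.0, 0.27, -0.12], [0.0, 0.0, 0.0], 1], [[0.0, 0.28, -0.09], [0.0, 0.0, 0.0], 1]]
```

Request:
drive_tool:
  motion:
    - [[0, 0.1, -0.55], [0, 0, 0], 1]
    - [[0, 0.05, -0.55], [0, 0, 0], 1]
    - [[0, -0.05, -0.3], [0, 0, 0], 1]
    - [[0, -0.05, -0.3], [0, 0, 0], 1]
    - [[0, 0, -0.3], [0, 0, 0], 1]
    - [[0, 0, -0.3], [0, 0, 0], 1]
    - [[0, 0.05, -0.3], [0, 0, 0], 1]
    - [[0, 0.05, -0.3], [0, 0, 0], 1]
    - [[0, 0.1, -0.3], [0, 0, 0], 1]
    - [[0, 0.1, -0.3], [0, 0, 0], 1]
    - [[0, 0, 0], [0, 0, 0], 1]

```text
time: 24.5
tool_pos: [0.5205, 0.2795, 0.1791]
tool_rot: [-0.539, 0.54, 0.458, -0.456]
contact_force: [-0.6, -0.0, -0.9]
gripper_width: 0.004
```

```bash
python3 - <<'E'
from g import *
p,r,s=cur();print(BX.inv().apply(p-BO),s["contact_force"])
plan([(clpt(t),RB[1]) for t in np.r_[np.arange(.9,-.01,-.1)]],1)
f=manip.grab_frame("scene");P=cloud(f);L=BX.inv().apply(P.reshape(-1,3)-BO);m=masks(f)["red"].reshape(-1)&(L[:,2]>.1)&(L[:,2]<.22)&(abs(L[:,1]-.045)<.06)&(abs(L[:,0]+.04)<.09);print(m.sum(),L[m].mean(0))
cv2.imwrite("pics/clamp.png",cv2.convertScaleAbs(cv2.resize(f["img"][170:260,340:440],None,fx=6,fy=6,interpolation=2),alpha=1.7))
E
```

```text
[-0.0476  0.044   0.1791] [-0.647  -0.0018 -0.9085]
[[[0.0, 0.1, -0.28], [0.03, -0.02, 0.03], 1], [[0.0, 0.17, -0.29], [0.0, 0.0, 0.0], 1], [[0.0, 0.19, -0.27], [0.0, 0.0, 0.0], 1], [[0.0, 0.21, -0.25], [0.0, 0.0, 0.0], 1], [[0.0, 0.23, -0.23], [0.0, 0.0, 0.0], 1], [[0.0, 0.25, -0.21], [0.0, 0.0, 0.0], 1], [[0.0, 0.26, -0.18], [0.0, 0.0, 0.0], 1], [[0.0, 0.27, -0.15], [0.0, 0.0, 0.0], 1], [[0.0, 0.28, -0.12], [0.0, 0.0, 0.0], 1], [[0.0, 0.29, -0.09], [0.0, 0.0, 0.0], 1]]
40 [-0.0252  0.0484  0.1846]
```

View pics/clamp.png

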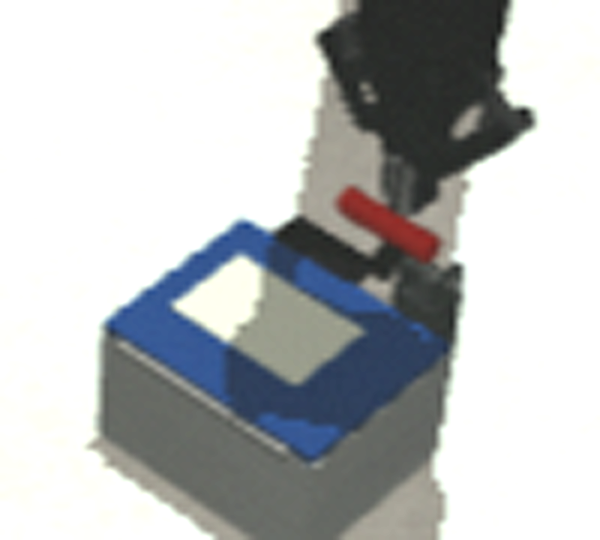

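The lid is flat and shut. The finger at (405,190) pushes the red bar (390,225), which is swinging forward and down at about 0.9 rad. Continuing the arc.

Request:
drive_tool:
  motion:
    - [[0, 0.1, -0.3], [0, 0, 0], 1]
    - [[0, 0.15, -0.3], [0, 0, 0], 1]
    - [[0, 0.2, -0.25], [0, 0, 0], 1]
    - [[0, 0.2, -0.25], [0, 0, 0], 1]
    - [[0, 0.25, -0.25], [0, 0, 0], 1]
    - [[0, 0.25, -0.2], [0, 0, 0], 1]
    - [[0, 0.25, -0.2], [0, 0, 0], 1]
    - [[0, 0.25, -0.15], [0, 0, 0], 1]
    - [[0, 0.25, -0.1], [0, 0, 0], 1]
    - [[0, 0.2, -0.1], [0, 0, 0], 1]
    - [[0, 0, 0], [0, 0, 0], 1]
    - [[0, 0, 0], [0, 0, 0], 1]

```text
time: 25.75
tool_pos: [0.5714, 0.2716, 0.1271]
tool_rot: [0.54, -0.539, -0.458, 0.456]
contact_force: [0.7, -0.5, 0.6]
gripper_width: -0.002
```

```bash
python3 - <<'E'
from g import *
p,r,s=cur();print(BX.inv().apply(p-BO),s["contact_force"])
f=manip.grab_frame("scene");P=cloud(f);L=BX.inv().apply(P.reshape(-1,3)-BO);m=masks(f)["red"].reshape(-1)&(L[:,2]>.1)&(L[:,2]<.22)&(abs(L[:,1]-.045)<.06)&(abs(L[:,0]+.04)<.09);print(m.sum(),L[m].mean(0))
E
```

```text
[0.004  0.0444 0.1271] [ 0.7402 -0.5208  0.5944]
21 [0.0092 0.0545 0.1231]
```

Request:
drive_tool:
  motion:
    - [[0, 0.1, 0], [0, 0, 0], 1]
    - [[0, 0.05, 0], [0, 0, 0], 1]
    - [[0, 0, 0], [0, 0, 0], 1]
    - [[0, 0, 0], [0, 0, 0], 1]

```text
time: 26.2
tool_pos: [0.5715, 0.2717, 0.1238]
tool_rot: [0.54, -0.539, -0.459, 0.456]
contact_force: [0.9, -0.5, 0.2]
gripper_width: 0.0
```

Request:
drive_tool:
  motion:
    - [[0, 0.04, 0], [0, 0, 0], 1]
    - [[0, 0, 0], [0, 0, 0], 1]
    - [[0, 0, 0], [0, 0, 0], 1]

```text
time: 26.5
tool_pos: [0.5715, 0.2717, 0.1226]
tool_rot: [0.54, -0.539, -0.459, 0.456]
contact_force: [0.6, -0.3, 1.1]
gripper_width: -0.005
```

Request:
drive_tool:
  motion:
    - [[0, 0.04, 0], [0, 0, 0], 1]
    - [[0, 0, 0], [0, 0, 0], 1]
    - [[0, 0, 0], [0, 0, 0], 1]

```text
time: 26.8
tool_pos: [0.5716, 0.2717, 0.1224]
tool_rot: [0.54, -0.539, -0.459, 0.456]
contact_force: [-2.2, -0.9, 5.7]
gripper_width: -0.003
```

Request:
drive_tool:
  motion:
    - [[0, 0.05, 0], [0, 0, 0], 1]
    - [[0, 0, 0], [0, 0, 0], 1]
    - [[0, 0, 0], [0, 0, 0], 1]

```text
time: 27.1
tool_pos: [0.5716, 0.2717, 0.1222]
tool_rot: [0.539, -0.539, -0.459, 0.456]
contact_force: [-4.6, -1.1, 11.2]
gripper_width: -0.001
```

Request:
drive_tool:
  motion:
    - [[0, -0.3, 0], [0, 0, 0], 1]
    - [[0, -0.7, 0], [0, 0, 0], 1]
    - [[0, -0.9, 0], [0, 0, 0], 1]
    - [[0, -0.9, 0], [0, 0, 0], 1]
    - [[0, -0.9, 0], [0, 0, 0], 1]
    - [[0, -0.9, 0], [0, 0, 0], 1]
    - [[0, -0.9, 0.9], [0, 0, 0], 1]
    - [[0, -0.5, 0.9], [0, 0, 0], 1]
    - [[0, 0, 0.9], [0, 0, 0], 1]
    - [[0, 0, 0.9], [0, 0, 0], 1]
    - [[0, 0, 0], [0, 0, 0], 1]
    - [[0, 0, 0], [0, 0, 0], 1]

```text
time: 28.3
tool_pos: [0.4824, 0.2861, 0.2708]
tool_rot: [-0.539, 0.539, 0.459, -0.456]
contact_force: [0.1, -0.1, -0.4]
gripper_width: 0.002
```

```bash
python3 - <<'E'
from g import *
p,r,s=cur();print(p,s["contact_force"],s["time"])
a=np.load("pics/top0.npz")
f=manip.grab_frame("scene");g=manip.grab_frame("top")
for n,x in(("scene",f),("top",g)):
    L=BX.inv().apply(cloud(x).reshape(-1,3)-BO);m=masks(x)["red"].reshape(-1)&(L[:,2]>.08)&(L[:,2]<.22)&(abs(L[:,1]-.045)<.06)&(abs(L[:,0]+.04)<.09);print(n,m.sum(),L[m].mean(0) if m.any() else '')
z=lambda f,c,k=2:cv2.resize(f["img"][c[0]:c[0]+200,c[1]:c[1]+200],None,fx=k,fy=k,interpolation=2)
cv2.imwrite("pics/final.png",cv2.convertScaleAbs(np.hstack([z(f,(110,240)),z(g,(90,260))]),alpha=1.7))
# moved bystanders: compare saturated-colour centroids before/after
P0,P1=cloud(a),cloud(g)
for k,(c0,c1,r0,r1) in dict(bottle=(305,335,200,230),spool=(295,322,148,174),jar=(384,412,146,174),meter=(465,505,165,228),blue=(352,383,200,250),mug=(140,190,200,245),screw=(228,297,150,170)).items():
    print(k,np.mean(np.abs(a["img"][r0:r1,c0:c1].astype(int)-g["img"][r0:r1,c0:c1])).round(1))
E
```

```text
[0.4824 0.2861 0.2708] [ 0.1175 -0.0726 -0.3827] 28.3
scene 40 [0.0091 0.0509 0.1204]
top 6 [0.0064 0.0523 0.1188]
bottle 7.3
spool 6.7
jar 7.2
meter 6.8
blue 5.3
mug 11.4
screw 7.4
```

View pics/final.png

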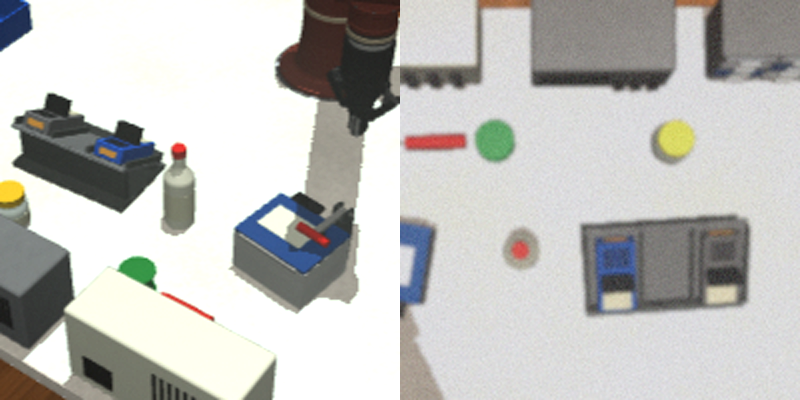

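The clamp's red bar lies on the shut lid (312,233 left). Blue and grey modules are still in their bays at (615,272) and (725,265) right, with the middle bay empty and the bystanders in place. The robot is clear, so I'm handing in, with one quick mug check since its image difference was the highest.

```bash
python3 - <<'E'
from g import *
a=np.load("pics/scene0.npz");f=manip.grab_frame("scene")
for x in(a,f):
    P=cloud(x)[240:295,435:490].reshape(-1,3);P=P[(P[:,2]>.03)&(P[:,2]<.1)];print(len(P),P.mean(0))
print(manip.job_done())
E
```

```text
720 [0.5463 0.5031 0.0634]
716 [0.5464 0.5032 0.0634]
the job is handed in; nothing more can be done
None
```

I took the orange module from the middle bay and lowered it by its fin into the test box. After that I closed the lid, and only then swung the clamp down onto it. The job was handed in at about 28.5 s of the 72 s allowed.

- **Module:** I opened the fingers only after the force reading showed it resting on the floor (from -3 N hanging to +4.8 N). The picture then showed it flat in the well and below the rim. The numeric orange-pixel check taken at the same moment picked up only the background, so I relied on the picture.
- **Lid:** it seated hard at z = 0.090 m under about 10 N. Depth readings after I backed off put it level at about 0.089 m.
- **Clamp:** it stopped hard with the bar's top at 0.122 m under about 11 N. The bar's position matches a level arm, within the 5 mm or so by which the two cameras differ.
- **Surroundings:** the other two modules are in their bays and the bystanders look unmoved. The mug's patch in the top view differed most from the start (11 against 5 to 7). Depth from the scene camera shows it moved by only 0.1 mm, so the change was probably a shadow.

The highest contact force I read was about 12 N, and the robot was touching nothing when I handed in.

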